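# Pull the short battery from the packed crate and put it on charge

## Robot

A 7-joint arm with a two-finger parallel gripper is mounted at the origin on the work surface. World frame = base frame: x ahead of the robot, y to its left, z up, the work surface at z = 0. Lengths are in m, angles in rad, forces in N, time in s.
With the tool pointing down it reaches from about 0.4 to 0.85 m from the base axis. Payload 10.4 kg.
Tool frame: the origin (TCP) lies midway between the tips of the shut fingers; the grasp point (between the pads) lies 19 mm behind it; z points along the fingers, x is the direction in which the jaws open and shut, and the axes are right-handed (so a half turn about z gives the same grasp; the last joint's range is limited). The gripper opens to 85 mm and grips with 20 to 120 N. Pads are 22 mm wide; open, the fingers measure 114 mm over their backs; the gripper's body (76 mm by 85 mm) begins 54 mm behind the grasp point. The pads swing forward as they close: fully open they stand 13 mm farther back than shut.
Start: joints at [-1.227, 0.332, -0.065, 1.46, 0.022, 1.35, -0.088], TCP at [0.224, 0.583, 0.231] pointing down, gripper open.
Joint ranges: [-2.6, 2.6], [-0.5, 2.12], [-1.47, 1.34], [0.16, 2.42], [-1.27, 4.41], [0.06, 2.06], [-2.6, 2.6]. Speed limits (rad/s): [2.22, 2.22, 2.79, 2.79, 3.14, 3.14, 3.14].

## Interface

Orientations are given as a unit quaternion [x, y, z, w].
In Python, from workcell import monitor, eyes, ticket, models gives the robot as it stands.
- The arm moves only by the tool servo_tool, never from a script. Its argument "motion" is a list of rows, each a list of 7 numbers: the opening, from 0 (shut) to 1 (fully open), then the shift along the tool's x, y, z in m, then the turn, a rotation vector about the tool's x, y, z in degrees. In form: [[fingers, tx, ty, tz, rx, ry, rz], ...]. A call has 1 to 20 rows; each row is the pose to reach, as a shift and turn from the pose commanded when the call began, along the tool's axes at that moment; what a row does not reach only later rows make up. A row lasts 1/8 s, in which the tool goes at most 62.5 mm and 10.7 degrees, less where a joint would pass 70% of its speed; a pose out of reach is approached as far as the arm can. A call with a gripper value outside its range is refused whole. The fingers move at their own pace and stop on an object; "grip_force" is the grip in N (left out, the last holds). Time passes only in rows, so rows that repeat a pose let the fingers close. It gives the time, the measured TCP pose, the force and the opening at its end, in the units of the state.
- monitor.get_obs(): the state, without advancing time (a new reading comes with each control period).
- eyes.camera(name): name is "scene" or "top" or "wrist"; returns (picture, depth): 400x640x3 uint8, blue, green, red; 400x640 float32, m along the optical axis (not along the pixel's ray), 0 where there is no reading.
- eyes.camera_info(name): a dict with "intrinsics" (3x3 intrinsics, pixels), "extrinsics" (4x4, takes a point from world to camera coordinates); the wrist camera has in their place "tool_from_camera" (4x4, takes a point from camera to tool coordinates, whose origin is the TCP and whose axes are the tool frame's). Camera axes: x right, y down, z forward; pixel columns grow to the right and rows downward; lengths in m; the calibration is good to about 2 mm. The wrist camera is an equidistant fisheye: a pixel r from the principal point sees the ray r / f radians off the axis. A picture is of the moment at which its call begins: read the wrist's pose just before it. camera_info takes no time and is no camera call.
- ticket.hand_in(): hands the job in, once; it reports no verdict.
Trained networks look in the newest picture that a camera, given by its name, has taken for a name from the list of things; names that differ only in an ending like _2 or _b are one class to them, and where a whole thing is asked for, a point or a joint stands for the part that bears it (a point fixed in the world has none). Each returns a list of dicts, best first, with "confidence" (0 to 1); they miss things now and then, are a little off and sometimes report something else, mostly with a low value. They report only what shows in the picture. A call takes as long as a camera call. They do not tell look-alikes from the thing itself.
- models.boxes_of(camera, thing): "point" ([x, y, z] in m, in the coordinates of the camera as it stood for that picture, good to about 4 mm: the middle of the surface that is visible of it).
The state is a dict: "clock": time; "joint_pos": joint angles; "joint_velocities": joint speeds; "tau": joint torques, N m; "position": TCP position; "ee_rot": TCP orientation; "ft_force": force on the tool from outside, world axes, zero at the start; "torque": the same for the moment, N m; "grip_width": opening from 0.0 (shut) to 1.0 (fully open).
Only numpy, scipy, OpenCV 4.12 (cv2) and the standard library are available. Lean on these libraries where they do the work, as an engineer would, in place of code of your own. Each camera call takes 0.05 s, during which the arm holds its last target. There are 200 camera calls.

## Task

Take the one short battery out of the tightly packed sloping crate by its grip, leaving all the taller ones in their places. Stand it gently and upright on the floor of the charging dock between the guide rails, then push it back until the contact plate is fully home, and let go. Leave the can and the wrench alone.

Things in the scene. Friction and masses are not known exactly. Their poses are not given: they have to be found in the camera images.
- short_center (a point): The short battery: black box 60 x 70 x 96 mm (x, y, z), grey grip on top, 0.48 to 0.75 kg, in one of the two inner places of the crate's middle row, among eleven batteries 14 mm taller. Point at the box's centre, 48 mm above its underside; z points out of its lid (leaning with the crate), x is the crate's x. Touching neighbours add some N to the pull; pulled fast or crooked it wedges (30 N) and drags them up.
- short_grip (a point): Centre of the short battery's fixed grip bar, 85 mm above short_center along its z. Bar along the battery's y: 56 long, 16 wide (x), 14 mm high; 30 mm open below it to the lid, posts at its ends (y = +-24 mm); 12 mm high terminals on the lid at x = 21, y = +-24 mm. The next bars are 60 mm away in x, 70 mm in y and stand 14 mm higher.
- crate: Wooden crate fixed to the bench. Origin on the bench, 75 mm below the centre of its inner floor; z vertical, y along the rows. Floor rises 25 degrees towards +x, so the batteries lean 25 degrees towards -x: straight out of the crate is (-0.423, 0, 0.906). Inside 182 x 280 mm: 3 rows (in x) of 4 (in y); walls 55 mm (front) and 80 mm high.
- board (a joint): Spring-loaded metal board at the crate's +y end that squeezes the rows sideways with 20 N in all; travel in m, 0 as packed, + is inward.
- dock: Charging dock fixed to the bench. Origin on the bench; x is the push direction, towards the contact plate; z vertical. Floor 130 x 110 mm (x, y) centred on the origin, top 20 mm up. Guide rails with inner faces at y = +-38.5 mm rise 16 mm above it, parallel from x = -42 to 42 mm, flared in front. Behind the plate, from x = 65 mm, the charger housing, 85 mm high.
- dock_floor (a point): Centre of the top of the dock's floor, 20 mm above the bench, axes as the dock's. The battery stands here upright, its 70 mm side across (dock y), either way round. Pushed at its top it tips; pushed low on its front face (20 to 30 mm above the floor) without pressing down, it slides.
- plate (a joint): Travel of the dock's contact plate in m: 0 out (start), 0.012 fully home at its stop. Its 60 mm wide face, 2 to 42 mm above the dock floor, stands at dock x = 45 mm when out, 57 mm when home. It slides stiffly (about 4 N, plus the battery's floor friction of 2 to 6 N), does not spring back, and at the stop the push force rises sharply.
- can_center (a point): Bystander: metal can 60 mm across, 160 mm high, upright. Point at its centre.
- wrench: Bystander: steel wrench 170 mm long lying along its x on the bench.
- tall0_center (a point): One of the eleven taller batteries packed in the crate: like the short one but 110 mm high (grip bar's centre 92 mm above this point). Point at the centre of its box. 0.68 kg.
- tall1_center (a point): One of the eleven taller batteries packed in the crate: like the short one but 110 mm high (grip bar's centre 92 mm above this point). Point at the centre of its box. 0.68 kg.
- tall2_center (a point): One of the eleven taller batteries packed in the crate: like the short one but 110 mm high (grip bar's centre 92 mm above this point). Point at the centre of its box. 0.68 kg.
- tall3_center (a point): One of the eleven taller batteries packed in the crate: like the short one but 110 mm high (grip bar's centre 92 mm above this point). Point at the centre of its box. 0.68 kg.
- tall4_center (a point): One of the eleven taller batteries packed in the crate: like the short one but 110 mm high (grip bar's centre 92 mm above this point). Point at the centre of its box. 0.68 kg.
- tall5_center (a point): One of the eleven taller batteries packed in the crate: like the short one but 110 mm high (grip bar's centre 92 mm above this point). Point at the centre of its box. 0.68 kg.
- tall6_center (a point): One of the eleven taller batteries packed in the crate: like the short one but 110 mm high (grip bar's centre 92 mm above this point). Point at the centre of its box. 0.68 kg.
- tall7_center (a point): One of the eleven taller batteries packed in the crate: like the short one but 110 mm high (grip bar's centre 92 mm above this point). Point at the centre of its box. 0.68 kg.
- tall8_center (a point): One of the eleven taller batteries packed in the crate: like the short one but 110 mm high (grip bar's centre 92 mm above this point). Point at the centre of its box. 0.68 kg.
- tall9_center (a point): One of the eleven taller batteries packed in the crate: like the short one but 110 mm high (grip bar's centre 92 mm above this point). Point at the centre of its box. 0.68 kg.
- tall10_center (a point): One of the eleven taller batteries packed in the crate: like the short one but 110 mm high (grip bar's centre 92 mm above this point). Point at the centre of its box. 0.68 kg.
Not all that is in view belongs to the job. What is shaped like the part that bears short_center but blue, green or yellow is not meant.

How it is judged:
On the way:
1. the short battery stands on the dock floor, upright, between the rails, the plate not yet home (z of short_center in the frame of dock between 0.064 and 0.073 m and x of short_center in the frame of dock between -0.075 and 0.04 m and y of short_center in the frame of dock between -0.008 and 0.008 m and angle between short_center's own z axis and vertical below 0.12 rad and value of joint plate below 0.0095 m), for 0.1 s.
At the end, for the whole second after the job is handed in: Contact plate above 0.0105 m; the short battery at rest within 6 mm of it, upright within 3.4 degrees, on the dock floor, centre within 6 mm of the dock's midline; every taller battery within 20 mm of where it began (value of joint plate above 0.0105 m and x of short_center in the frame of dock above 0.021 m and y of short_center in the frame of dock between -0.006 and 0.006 m and z of short_center in the frame of dock between 0.065 and 0.071 m and angle between short_center's own z axis and vertical below 0.06 rad and linear speed of short below 0.01 m/s and distance of each of tall0_center, tall1_center, tall2_center, tall3_center, tall4_center, tall5_center, tall6_center, tall7_center, tall8_center, tall9_center, tall10_center from where it was at the start of the episode below 0.02 m); the robot touches nothing.
It fails at once if a taller battery is dragged more than 40 mm from its place (distance of any of tall0_center, tall1_center, tall2_center, tall3_center, tall4_center, tall5_center, tall6_center, tall7_center, tall8_center, tall9_center, tall10_center from where it was at the start of the episode above 0.04 m).
It fails at once if the short battery is slammed into the dock (contact force above 60 N) (contact force between short and dock above 60 N).
It fails at once if the can or the wrench is moved more than 30 mm (distance of any of can_center, wrench from where it was at the start of the episode above 0.03 m).
It also fails if it takes over 69 s, if anything falls off the work surface, if the arm or the gripper's body presses on something with over 40 N, if the wrist force passes 120 N, or if a joint passes its speed limit or range.

## Working session

There is one attempt and no reset: what is moved stays moved. The work goes in short steps, Python scripts to look and compute and a tool call to move; the robot and the scene stay as the last step left them, time stands still between calls to the robot, and variables do not carry over. Pictures are saved under pics/ and viewed, about 8 in all and at most 12, crops included, and the job is handed in when it is done.

Besides the shell and the picture viewer there is one more tool, called after "Emit:" as name(argument=value, ...), one argument or row to a line, values as JSON. servo_tool: Moves the arm, as the interface text tells. Its arguments: {"type":"object","properties":{"motion":{"type":"array"},"grip_force":{"type":"number"}},"required":["motion"]}

```bash
mkdir -p pics; cat > h.py <<'E'
import numpy as np,cv2
from scipy.spatial.transform import Rotation as R
from workcell import monitor,eyes,ticket,models
def deproj(name,depth=None):
    """per-pixel world points for fixed cams"""
    i=eyes.camera_info(name);K=np.array(i['intrinsics']);T=np.linalg.inv(np.array(i['extrinsics']))
    v,u=np.mgrid[0:400,0:640]
    p=np.stack([(u-K[0,2])/K[0,0]*depth,(v-K[1,2])/K[1,1]*depth,depth],-1)
    return p@T[:3,:3].T+T[:3,3]
def tool():
    o=monitor.get_obs();T=np.eye(4);T[:3,:3]=R.from_quat(o['ee_rot']).as_matrix();T[:3,3]=o['position'];return T
def c2w(name,p,T=None):
    i=eyes.camera_info(name)
    M=T@np.array(i['tool_from_camera']) if name=='wrist' else np.linalg.inv(np.array(i['extrinsics']))
    return M[:3,:3]@np.array(p)+M[:3,3]
E
python3 - <<'E'
from h import *
o=monitor.get_obs();print({k:np.round(v,3) for k,v in o.items()})
for n in ['scene','top']:
    p,d=eyes.camera(n);cv2.imwrite(f'pics/{n}0.png',p);np.save(n+'.npy',d)
    i=eyes.camera_info(n);print(n,np.round(np.linalg.inv(i['extrinsics']),3).tolist())
    for t in ['short_center','short_grip','crate','dock','dock_floor','plate','can_center','wrench']:
        print(t,[(np.round(c2w(n,b['point']),3).tolist(),round(b['confidence'],2)) for b in models.boxes_of(n,t)][:4])
print(eyes.camera_info('wrist'))
E
```

```text
{'clock': np.float64(0.0), 'joint_pos': array([-1.227,  0.333, -0.065,  1.461,  0.022,  1.35 , -0.088]), 'joint_velocities': array([-0.   , -0.   , -0.001, -0.001,  0.   , -0.   , -0.   ]), 'tau': array([-0.0000e+00, -6.2545e+01,  4.9000e-02, -3.9162e+01,  1.6000e-02,
        1.0000e-02, -0.0000e+00]), 'position': array([0.224, 0.583, 0.231]), 'ee_rot': array([ 0.824,  0.566, -0.001,  0.   ]), 'ft_force': array([-0.199,  0.286,  0.702]), 'torque': array([-0.01 , -0.034, -0.021]), 'grip_width': np.float64(1.0)}
scene [[-0.846, 0.391, -0.364, 1.068], [0.534, 0.614, -0.581, 0.933], [-0.003, -0.685, -0.728, 1.184], [0.0, 0.0, 0.0, 1.0]]
short_center [([0.41, 0.347, 0.058], 0.91), ([0.39, 0.072, 0.05], 0.73), ([0.611, 0.471, 0.059], 0.6)]
short_grip [([0.407, 0.344, 0.059], 0.9), ([0.61, 0.468, 0.061], 0.66), ([0.388, 0.076, 0.051], 0.57), ([0.591, 0.115, 0.194], 0.48)]
crate [([0.709, 0.299, 0.134], 0.81)]
dock [([0.615, -0.25, 0.036], 0.92)]
dock_floor [([0.62, -0.252, 0.035], 0.7)]
plate [([0.617, -0.254, 0.053], 0.65), ([0.744, -0.068, 0.11], 0.37), ([0.538, 0.188, 0.17], 0.29)]
can_c
[... 661 characters left out ...]
, 0.039], 0.74)]
plate [([0.607, -0.263, 0.048], 0.51), ([0.604, 0.12, 0.174], 0.34)]
can_center [([0.716, -0.083, 0.156], 0.58)]
wrench [([0.369, -0.089, 0.01], 0.82)]
{'intrinsics': array([[309.70691629,   0.        , 326.30738572],
       [  0.        , 309.70691629, 197.64868837],
       [  0.        ,   0.        ,   1.        ]]), 'tool_from_camera': array([[ 9.99999254e-01,  8.92739747e-04,  8.33205533e-04,
        -4.06427531e-04],
       [-1.08620476e-03,  9.62056845e-01,  2.72846929e-01,
        -6.88653501e-02],
       [-5.58009788e-04, -2.72847630e-01,  9.62057098e-01,
        -1.42591218e-01],
       [ 0.00000000e+00,  0.00000000e+00,  0.00000000e+00,
         1.00000000e+00]])}
```

View pics/top0.png

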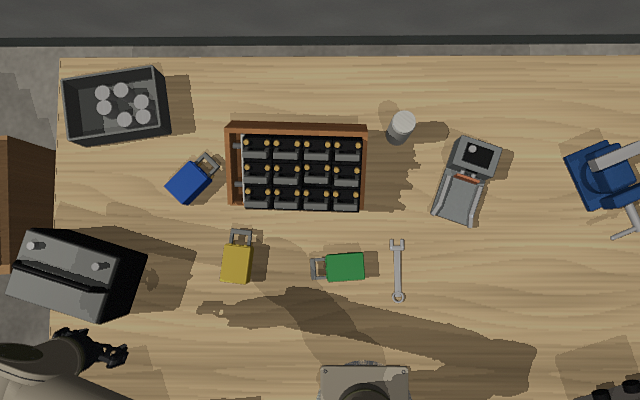

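View pics/scene0.png

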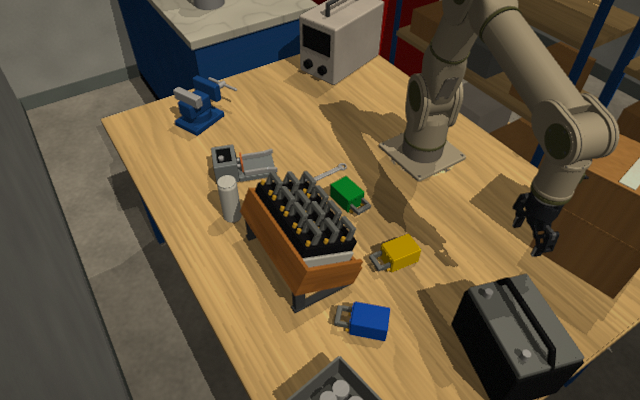

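The top view shows the crate at about (300,167), the dock at (463,180), the can at (402,125) and the wrench at (398,270). The loose look-alikes are yellow (238,260), green (345,267) and blue (192,182). The candidates for the short battery are the inner places of the middle row, near (288,172) and (318,172). I'll check their heights in the depth image.

```bash
python3 - <<'E'
from h import *
d=np.load('top.npy');P=deproj('top',d)
p=cv2.imread('pics/top0.png')
n=np.array([-.423,0,.906])
# crate height map along n (assume crate yaw ~0)
H=P@n
c=H[115:218,220:372]
print('bench z',np.median(P[300:330,430:470,2]))
m=np.clip((c-c.min())/(c.max()-c.min()),0,1)
m=np.clip((c-(-0.13))/(0.09),0,1)
hm=cv2.applyColorMap((m*255).astype(np.uint8),cv2.COLORMAP_JET)
a=cv2.resize(p[115:218,220:372],None,fx=5,fy=5,interpolation=cv2.INTER_CUBIC)
print(np.percentile(c,[5,25,50,75,90,95,99]))
m=np.clip((c-np.percentile(c,50))/(np.percentile(c,99.5)-np.percentile(c,50)),0,1)
hm=cv2.resize(cv2.applyColorMap((m*255).astype(np.uint8),cv2.COLORMAP_JET),None,fx=3,fy=3,interpolation=0)
out=np.zeros((515+0,760,3),np.uint8)
cv2.imwrite('pics/crate.png',np.vstack([cv2.resize(a,(456,309)),hm]) if False else np.vstack([cv2.resize(a,(430,291)),cv2.resize(hm,(430,291),interpolation=0)]))
# grip bars: pixels, grey above lids
for v in (140,160,172,190): print(v,[(u,np.round(P[v,u],3).tolist()) for u in (256,288,318,348)])
# dock: print grid of heights
print('dock')
for v in range(132,232,6): print(v,np.round(P[v,425:505:5,2]*1000).astype(int))
print(np.round([P[132,425],P[228,425],P[132,500]],3))
E
```

```text
bench z 0.001570037813131142
[-0.32599754 -0.18584825 -0.09686041 -0.08895556 -0.05249116 -0.04937529
 -0.04607369]
140 [(256, [0.675, 0.259, 0.213]), (288, [0.675, 0.185, 0.216]), (318, [0.676, 0.116, 0.208]), (348, [0.676, 0.046, 0.207])]
160 [(256, [0.632, 0.262, 0.194]), (288, [0.631, 0.186, 0.196]), (318, [0.625, 0.115, 0.235]), (348, [0.624, 0.047, 0.239])]
172 [(256, [0.447, 0.076, 1.362]), (288, [0.605, 0.187, 0.181]), (318, [0.607, 0.117, 0.165]), (348, [0.447, 0.076, 1.362])]
190 [(256, [0.564, 0.266, 0.159]), (288, [0.564, 0.189, 0.162]), (318, [0.564, 0.117, 0.165]), (348, [0.565, 0.045, 0.157])]
dock
132 [ 2 -5 -3 -5  2  0  5  3  4 -3  1  4  2  0  3 -3]
138 [-1 -1 -1  4  2  4 -1 80 86 88 -3  2  1  0  2  1]
144 [   2   -3    0    3    0   -1   41   84   83   87   84   87   91   82
 1362   -2]
150 [ 1 -2 -1  4  6  0 64 81 81 91 94 91 89 90 90 86]
156 [ 2  0  1  1  1 30 84 86 90 87 85 88 90 89 83 -1]
162 [ 6  0  3  2  4 59 85 88 86 88 91 85 83 86 85 -2]
168 [ 2  7 -3 -3  9 22 43 64 78 84 84 91 89 88 89  1]
174 [ 5  4  3  5 21 23 40 59 22 34 54 75 82 84  3  2]
180 [ 1  6  2  1 35 20 20 22 35 62 65 17 -1  0  1  1]
186 [12  3 -3 21 37 19 23 18 25 22 24 21  2  5 -1  3]
192 [ 0 -5 -2 18 37 17 18 20 15 18 19 37  4 -2  2  2]
198 [ 5  3 17 34 21 27 21 24 19 23 37  4  0  3 -1 -6]
204 [-1  2 21 41 22 21 22 20 19 21 38  0  3 -1  2  6]
210 [ 1  5 39 20 25 21 13 27 21 31 17 -2  3 -1 -1  3]
216 [ 4  4  7 21 17 21 21 22 24 40  2  4  3  1 -3  3]
222 [ 3 -1  6  1  2  4  5 22 19 39  3  1  4  1  4  8]
228 [ 6  9 -2  7  1 -4  0 -3  2 -5 -6  6  1  2  1  1]
[[ 0.738 -0.168  0.002]
 [ 0.477 -0.165  0.006]
 [ 0.739 -0.373 -0.003]]
```

View pics/crate.png

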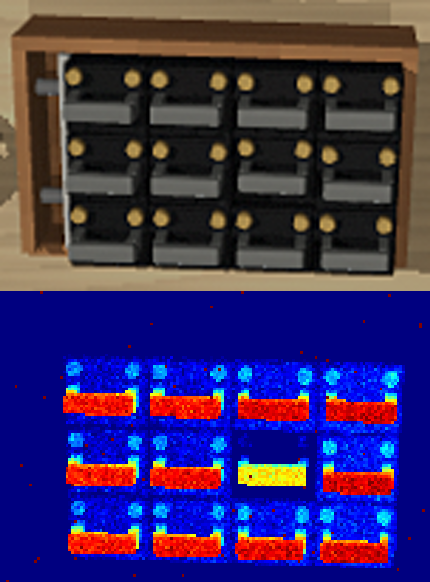

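The height map settles it: the short battery is the yellow bar in the middle row, third from the left, at top-view pixel (318,168). The outer coloured boxes are decoys. Next I fit the crate lattice and the dock pose.

```bash
cat > fit.py <<'E'
from h import *
from scipy.optimize import least_squares
t=np.radians(25)
def lattice(pts):
    """pts: world pts on crate; fit bar tops. returns grip centre world, yaw"""
    return None
def crate_fit(P):
    n=np.array([-np.sin(t),0,np.cos(t)])
    q=P.reshape(-1,3)
    q=q[(q[:,0]>.5)&(q[:,0]<.72)&(q[:,1]>0)&(q[:,1]<.31)&(q[:,2]>.1)&(q[:,2]<.3)]
    h=q@n
    hist,e=np.histogram(h,bins=np.arange(h.min(),h.max(),.002))
    h0=np.percentile(h,98.5)
    top=np.median(h[h>h0-.007]); print('tall bar top h',top, len(h))
    T=q[abs(q@n-top)<.004]
    # positions: lattice, unknown u0(along slope),y0,yaw ; residual clipped box distance
    def uv(p,psi):
        Rz=R.from_euler('z',-psi).as_matrix(); r=p@Rz.T
        return r@np.array([np.cos(t),0,np.sin(t)]),r[:,1]
    def cost(x,T=T):
        u,v=uv(T,x[2]); du=(u-x[0]+.03)%.06-.03; dv=(v-x[1]+.035)%.07-.035
        return np.r_[np.maximum(0,abs(du)-.008)+.05*abs(du),np.maximum(0,abs(dv)-.028)+.05*abs(dv)]
    best=min((least_squares(cost,[u0,v0,p],loss='soft_l1',f_scale=.002) for u0 in (.0,.02,.04) for v0 in (0,.03,.05) for p in (-.03,.0,.03)),key=lambda s:s.cost)
    x=best.x; print('lattice',x,best.cost,len(T))
    # short: bar top 14 mm lower, near (.6,.117)
    S=q[(abs(q@n-(top-.014))<.005)&(abs(q[:,1]-.117)<.035)&(abs(q[:,0]-.597)<.03)]
    u,v=uv(S,x[2]); print('short pts',len(S),S.mean(0),'h',np.median(S@n)-top)
    u0=x[0]+.06*round((np.median(u)-x[0])/.06); v0=x[1]+.07*round((np.median(v)-x[1])/.07)
    print('short uv direct',(u.min()+u.max())/2,np.percentile(u,[3,97]).mean(),np.percentile(v,[3,97]).mean(),'lattice',u0,v0)
    w=np.median(S@n)-.007
    c=u0*np.array([np.cos(t),0,np.sin(t)])+v0*np.array([0,1,0])+w*n
    print('grip centre',R.from_euler('z',x[2]).apply(c),'yaw deg',np.degrees(x[2]))
def dock_fit(P):
    q=P.reshape(-1,3); q=q[(abs(q[:,0]-.62)<.15)&(abs(q[:,1]+.26)<.12)]
    r=q[(q[:,2]>.031)&(q[:,2]<.042)]; f=q[(q[:,2]>.014)&(q[:,2]<.026)]; hh=q[(q[:,2]>.08)&(q[:,2]<.1)]
    print('floor z',np.median(f[:,2]),'rail z',np.median(r[:,2]),'hous',np.median(hh[:,2]))
    c0=np.array([.61,-.26])
    def loc(p,x): 
        a=x[2];d=p[:,:2]-c0-[x[0],x[1]]
        return d[:,0]*np.cos(a)+d[:,1]*np.sin(a),-d[:,0]*np.sin(a)+d[:,1]*np.cos(a)
    def cost(s):
        x=[0,s[0],s[1]];X,Y=loc(r,x);Y=Y[(abs(X)<.045)]
        e=np.maximum(0,abs(abs(Y)-s[2])-.003); return np.sum(np.minimum(e,.015)**2)+1e-9
    from scipy.optimize import differential_evolution as de
    s=de(cost,[(-.04,.04),(-.6,-.15),(.036,.05)],seed=0,tol=1e-9).x
    x=[0,s[0],s[1]];X,Y=loc(f,x);k=(abs(Y)<.03);Xh,Yh=loc(hh,x)
    xf=np.sort(X[k]);print('yaw',np.degrees(s[1]),'rail c',s[2],'floor front',np.percentile(xf,[.5,2,5]),'back',np.percentile(xf,[95,98]),'housing front',np.percentile(Xh[abs(Yh)<.03],[1,3,50,97]),'Yh',np.percentile(Yh,[2,98]))
    pl=q[(q[:,2]>.045)&(q[:,2]<.07)];Xp,Yp=loc(pl,x);kk=abs(Yp)<.025;print('plate',np.percentile(Xp[kk],[5,25,50,75,95]) if kk.any() else 0)
    for nm,xo in (('front',np.percentile(xf,1.5)+.065),('hous',np.percentile(Xh[abs(Yh)<.03],2)-.065)):
        a=s[1];print(nm,'origin',c0+[0,s[0]]+xo*np.array([np.cos(a),np.sin(a)]))
if __name__=='__main__':
    for n in ('top','scene'):
        print('==',n);P=deproj(n,np.load(n+'.npy'));crate_fit(P);dock_fit(P)
E
python3 fit.py
```

```text
== top
tall bar top h -0.04955462123355625 10450
lattice [ 0.0103287  -0.00022905 -0.03232774] 0.0005427261068549584 1631
short pts 168 [0.58379304 0.12132449 0.20232114] h -0.013844629986341422
short uv direct 0.6106557933806934 0.6105575532785539 0.14020297775004797 lattice 0.6103286952418195 0.13977094514480812
grip centre [0.58711079 0.12085743 0.19413266] yaw deg -1.8522429874819257
floor z 0.02092886397624305 rail z 0.03696578264839623 hous 0.08674342651415567
yaw -14.945650140575943 rail c 0.042428903196990025 floor front [-0.11717446 -0.11513601 -0.11173038] back [-0.00588202  0.01076441] housing front [0.01178085 0.01404061 0.05131508 0.08982003] Yh [-0.05825005  0.04713851]
plate [-0.00797258 -0.00558376 -0.00104858  0.01145986  0.01484589]
front origin [ 0.56097161 -0.25174886]
hous origin [ 0.55960725 -0.25138467]
== scene
tall bar top h -0.052294123565729746 6739
lattice [ 0.01434427 -0.00425186 -0.02660367] 0.0004069740181826245 832
short pts 84 [0.58851477 0.12160987 0.20137811] h -0.013693842954877987
short uv direct 0.6137343769364039 0.6143319640531875 0.13590630381119284 lattice 0.6143442697129691 0.13574813534948463
grip centre [0.59103408 0.1200688  0.19348354] yaw deg -1.5242780589955802
floor z 0.02034108018843428 rail z 0.03607114956119295 hous 0.08629243218225258
yaw -15.042625665063117 rail c 0.044009620411443906 floor front [-0.11312997 -0.11078919 -0.10765459] back [0.00961216 0.01357607] housing front [0.01763468 0.01957538 0.05704355 0.09442327] Yh [-0.05753162  0.04912516]
plate [-0.00285416  0.00024037  0.00301994  0.00814899  0.01525733]
front origin [ 0.56504291 -0.25370046]
hous origin [ 0.56477142 -0.2536275 ]
```

```bash
sed -i 's/c0=np.array(\[.61,-.26\])/c0=np.array([.5625,-.2525])/; s/(-.6,-.15)/(-.45,-.1)/' fit.py
cat >> h.py <<'E'
def pose(tcp,yaw,tilt):
    """tool z down, tilted by tilt deg so z leans toward heading yaw (deg); tool x along heading"""
    Rm=R.from_euler('z',yaw,degrees=True)*R.from_euler('y',-tilt,degrees=True)*R.from_euler('x',180,degrees=True)
    T=np.eye(4);T[:3,:3]=Rm.as_matrix();T[:3,3]=tcp;return T
def rel(T,T0=None):
    T0=tool() if T0 is None else T0
    D=np.linalg.inv(T0)@T
    return np.round(D[:3,3],4).tolist(),np.round(R.from_matrix(D[:3,:3]).as_rotvec(degrees=True),2).tolist()
E
python3 - <<'E'
from h import *
import fit
for n in ('top','scene'):
    print('==',n);fit.dock_fit(deproj(n,np.load(n+'.npy')))
T=pose([.5257,.1205,.330],-1.7,25);print(T.round(3))
print(rel(T)); T0=tool(); up=T0.copy(); print(T0.round(3))
E
```

```text
== top
floor z 0.02092886397624305 rail z 0.03696578264839623 hous 0.08674342651415567
yaw -14.571446980522328 rail c 0.04325880798975803 floor front [-0.0672703  -0.06497355 -0.06131577] back [0.04917236 0.06146007] housing front [0.06173109 0.06397622 0.10105044 0.13996396] Yh [-0.0616841   0.04380695]
plate [0.04235266 0.04461974 0.04887002 0.06163151 0.06498057]
front origin [ 0.56190069 -0.24918652]
hous origin [ 0.56035826 -0.24878556]
== scene
floor z 0.02034108018843428 rail z 0.03607114956119295 hous 0.08629243218225258
yaw -20.549060749866012 rail c 0.043301035525019675 floor front [-0.062308   -0.06016679 -0.05720444] back [0.05981098 0.06346303] housing front [0.067447   0.06904481 0.10722475 0.14436626] Yh [-0.05023873  0.05599166]
plate [0.04771715 0.04940095 0.05267269 0.05815995 0.06478273]
front origin [ 0.56667659 -0.25152454]
hous origin [ 0.56553248 -0.25109566]
[[ 0.906 -0.03   0.422  0.526]
 [-0.027 -1.    -0.013  0.12 ]
 [ 0.423  0.    -0.906  0.33 ]
 [ 0.     0.     0.     1.   ]]
([-0.324, 0.4475, -0.0987], [-15.41, 21.72, 69.5])
[[ 0.359  0.933  0.     0.224]
 [ 0.933 -0.359  0.     0.583]
 [ 0.    -0.    -1.     0.231]
 [ 0.     0.     0.     1.   ]]
```

Emit:
servo_tool(
  motion=[
    [0.45, 0, 0, -0.06, 0, 0, 0],
    [0.45, 0, 0, -0.11, 0, 0, 0],
    [0.45, -0.04, 0.05, -0.13, -2, 3, 9],
    [0.45, -0.07, 0.1, -0.13, -4, 5, 17],
    [0.45, -0.11, 0.15, -0.12, -5, 7, 25],
    [0.45, -0.14, 0.2, -0.12, -7, 10, 33],
    [0.45, -0.18, 0.25, -0.11, -9, 12, 41],
    [0.45, -0.21, 0.3, -0.11, -10, 15, 49],
    [0.45, -0.25, 0.35, -0.1, -12, 17, 57],
    [0.45, -0.28, 0.39, -0.1, -14, 20, 64],
    [0.45, -0.31, 0.43, -0.099, -15.41, 21.72, 69.5],
    [0.45, -0.324, 0.4475, -0.0987, -15.41, 21.72, 69.5],
    [0.45, -0.324, 0.4475, -0.0987, -15.41, 21.72, 69.5],
    [0.45, -0.324, 0.4475, -0.0987, -15.41, 21.72, 69.5],
    [0.45, -0.324, 0.4475, -0.0987, -15.41, 21.72, 69.5],
  ],
)

```text
clock: 2.78
position: [0.5253, 0.1217, 0.33]
ee_rot: [0.976, -0.014, 0.216, 0.003]
ft_force: [-0.2, 0.6, -0.3]
grip_width: 0.448
```

```bash
cat >> h.py <<'E'
def wrist(fn):
    T=tool();p,d=eyes.camera('wrist');cv2.imwrite(fn,p)
    i=eyes.camera_info('wrist');K=i['intrinsics'];v,u=np.mgrid[0:400,0:640]
    x=(u-K[0,2])/K[0,0];y=(v-K[1,2])/K[1,1];r=np.hypot(x,y)+1e-9;k=np.tan(np.minimum(r,1.5))/r
    P=np.stack([x*k*d,y*k*d,d],-1);M=T@i['tool_from_camera']
    W=P@M[:3,:3].T+M[:3,3];W[(d<=0)|(r>1.2)]=-9
    return p,W,T
E
python3 - <<'E'
from h import *
import fit
o=monitor.get_obs();print(o['clock'],o['joint_pos'].round(2),o['ft_force'].round(2))
p,W,T=wrist('pics/w1.png');print(T.round(4))
np.save('w1.npy',W);fit.crate_fit(W);fit.dock_fit(W)
E
```

```text
2.775 [-0.82 -0.24  0.32  1.9   0.32  1.1  -0.61] [-0.25  0.58 -0.26]
[[ 9.060e-01 -2.790e-02  4.224e-01  5.253e-01]
 [-2.530e-02 -9.996e-01 -1.190e-02  1.217e-01]
 [ 4.226e-01  1.000e-04 -9.063e-01  3.300e-01]
 [ 0.000e+00  0.000e+00  0.000e+00  1.000e+00]]
tall bar top h -0.05152109982170452 42983
lattice [ 0.01103169  0.06926576 -0.03093735] 0.003274183540129469 9725
short pts 969 [0.58444217 0.12213387 0.20100471] h -0.013134231504281134
short uv direct 0.6110184307501261 0.6109274574975572 0.13988299001274834 lattice 0.6110316929958653 0.13926576482583536
grip centre [0.58809397 0.12113257 0.19329137] yaw deg -1.7725793409865682
floor z 0.0187947983950931 rail z nan hous nan
  return _methods._mean(a, axis=axis, dtype=dtype,
  ret = ret.dtype.type(ret / rcount)
Traceback (most recent call last):
  File "fit.py", line 47, in dock_fit
    xf=np.sort(X[k]);print('yaw',np.degrees(s[1]),'rail c',s[2],'floor front',np.percentile(xf,[.5,2,5]),'back',np.percentile(xf,[95,98]),'housing front',np.percentile(Xh[abs(Yh)<.03],[1,3,50,97]),'Yh',np.percentile(Yh,[2,98]))
                                                                              ~~~~~~~~~~~~~^^^^^^^^^^^^^
IndexError: index -1 is out of bounds for axis 0 with size 0
```

View pics/w1.png

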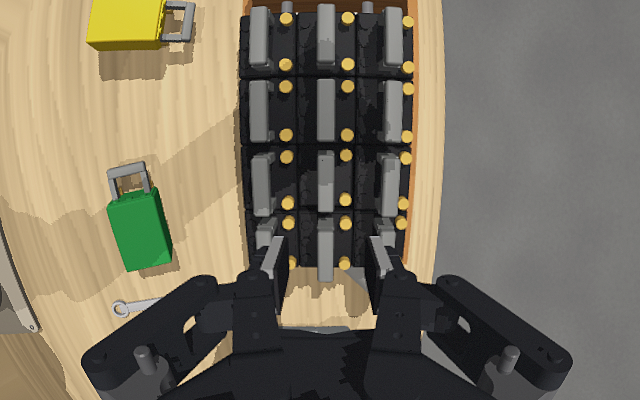

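```bash
python3 - <<'E'
from h import *
g=np.array([.588,.121,.1934]);n=R.from_euler('z',-1.7,degrees=True).apply([-.4226,0,.9063])
print(rel(pose(g-.019*n,-1.7,25)))
E
```

```text
([-0.0009, -0.0013, 0.1693], [-0.03, 0.0, 0.09])
```

Emit:
servo_tool(
  motion=[
    [0.45, -0.001, -0.001, 0.03, 0, 0, 0],
    [0.45, -0.001, -0.001, 0.06, 0, 0, 0],
    [0.45, -0.001, -0.001, 0.085, 0, 0, 0],
    [0.45, -0.001, -0.001, 0.105, 0, 0, 0],
    [0.45, -0.001, -0.001, 0.122, 0, 0, 0],
    [0.45, -0.001, -0.001, 0.136, 0, 0, 0],
    [0.45, -0.001, -0.001, 0.148, 0, 0, 0],
    [0.45, -0.001, -0.001, 0.158, 0, 0, 0],
    [0.45, -0.001, -0.001, 0.165, 0, 0, 0],
    [0.45, -0.001, -0.001, 0.169, 0, 0, 0],
    [0.45, -0.001, -0.001, 0.17, 0, 0, 0],
    [0.45, -0.001, -0.001, 0.17, 0, 0, 0],
  ],
  grip_force=40,
)

```text
clock: 4.32
position: [0.5967, 0.1194, 0.1757]
ee_rot: [0.976, -0.015, 0.217, 0.003]
ft_force: [0.3, -1.0, -0.3]
grip_width: 0.451
```

Emit:
servo_tool(
  motion=[
    [0.3, 0, 0, 0, 0, 0, 0],
    [0.22, 0, 0, 0, 0, 0, 0],
    [0.1, 0, 0, 0, 0, 0, 0],
    [0, 0, 0, 0, 0, 0, 0],
    [0, 0, 0, 0, 0, 0, 0],
    [0, 0, 0, 0, 0, 0, 0],
    [0, 0, 0, 0, 0, 0, 0],
  ],
  grip_force=80,
)

```text
clock: 5.2
position: [0.5963, 0.1195, 0.1757]
ee_rot: [0.976, -0.015, 0.216, 0.003]
ft_force: [-5.4, -0.0, 4.3]
grip_width: 0.176
```

Emit:
servo_tool(
  motion=[
    [0, 0, 0, -0.001, 0, 0, 0],
    [0, 0, 0, -0.002, 0, 0, 0],
    [0, 0, 0, -0.003, 0, 0, 0],
    [0, 0, 0, -0.0045, 0, 0, 0],
    [0, 0, 0, -0.006, 0, 0, 0],
    [0, 0, 0, -0.0075, 0, 0, 0],
    [0, 0, 0, -0.009, 0, 0, 0],
    [0, 0, 0, -0.0105, 0, 0, 0],
    [0, 0, 0, -0.012, 0, 0, 0],
    [0, 0, 0, -0.0135, 0, 0, 0],
  ],
)

```text
clock: 6.45
position: [0.5907, 0.1195, 0.1877]
ee_rot: [0.976, -0.014, 0.216, 0.003]
ft_force: [2.4, 0.8, -7.8]
grip_width: 0.173
```

Emit:
servo_tool(
  motion=[
    [0, 0, 0, -0.002, 0, 0, 0],
    [0, 0, 0, -0.004, 0, 0, 0],
    [0, 0, 0, -0.006, 0, 0, 0],
    [0, 0, 0, -0.008, 0, 0, 0],
    [0, 0, 0, -0.01, 0, 0, 0],
    [0, 0, 0, -0.012, 0, 0, 0],
    [0, 0, 0, -0.014, 0, 0, 0],
    [0, 0, 0, -0.016, 0, 0, 0],
    [0, 0, 0, -0.018, 0, 0, 0],
    [0, 0, 0, -0.02, 0, 0, 0],
    [0, 0, 0, -0.022, 0, 0, 0],
    [0, 0, 0, -0.024, 0, 0, 0],
    [0, 0, 0, -0.026, 0, 0, 0],
    [0, 0, 0, -0.028, 0, 0, 0],
    [0, 0, 0, -0.03, 0, 0, 0],
    [0, 0, 0, -0.032, 0, 0, 0],
  ],
)

```text
clock: 8.45
position: [0.5773, 0.1199, 0.2169]
ee_rot: [0.976, -0.015, 0.216, 0.003]
ft_force: [1.4, 0.8, -8.9]
grip_width: 0.174
```

```bash
python3 - <<'E'
from h import *
p,W,T=wrist('pics/w2.png');print(T[:3,3]);np.save('w2.npy',W)
print(monitor.get_obs()['ft_force'])
P,d=eyes.camera('top');np.save('top2.npy',d)
q=deproj('top',d);n=np.array([-.4226,0,.9063]);a=deproj('top',np.load('top.npy'))
h0=a@n;h1=q@n
for (y,x) in [(y,x) for x in (.57,.627,.68) for y in (.05,.12,.19,.26)]:
    pass
D=(h1-h0)[115:218,220:372];m=np.where(abs(D)>.005,1,0).astype(np.uint8)
big=cv2.resize(np.hstack([P[115:218,220:372],cv2.applyColorMap(np.clip(128+D*2000,0,255).astype(np.uint8),cv2.COLORMAP_JET)]),None,fx=2.6,fy=2.6,interpolation=0)
w=cv2.resize(p,(480,300));out=np.zeros((big.shape[0]+300,big.shape[1],3),np.uint8);out[:big.shape[0]]=big;out[big.shape[0]:,:480]=w
cv2.imwrite('pics/chk.png',out);print(out.shape)
E
```

```text
[0.57734079 0.11994608 0.21690086]
[-0.14000284 -0.04978913 -6.36482713]
(568, 790, 3)
```

View pics/chk.png

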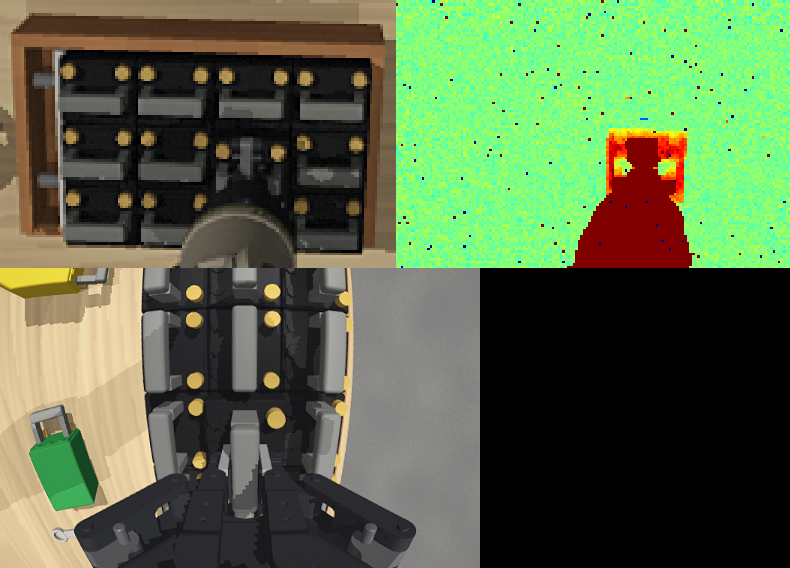

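The picture shows the short battery's lid at (250,150) raised about 45 mm, with no change around its neighbours. I continue the slow pull.

Emit:
servo_tool(
  motion=[
    [0, 0, 0, -0.002, 0, 0, 0],
    [0, 0, 0, -0.004, 0, 0, 0],
    [0, 0, 0, -0.0065, 0, 0, 0],
    [0, 0, 0, -0.009, 0, 0, 0],
    [0, 0, 0, -0.0115, 0, 0, 0],
    [0, 0, 0, -0.014, 0, 0, 0],
    [0, 0, 0, -0.0165, 0, 0, 0],
    [0, 0, 0, -0.019, 0, 0, 0],
    [0, 0, 0, -0.0215, 0, 0, 0],
    [0, 0, 0, -0.024, 0, 0, 0],
    [0, 0, 0, -0.0265, 0, 0, 0],
    [0, 0, 0, -0.029, 0, 0, 0],
    [0, 0, 0, -0.0315, 0, 0, 0],
    [0, 0, 0, -0.034, 0, 0, 0],
    [0, 0, 0, -0.0365, 0, 0, 0],
    [0, 0, 0, -0.039, 0, 0, 0],
    [0, 0, 0, -0.042, 0, 0, 0],
    [0, 0, 0, -0.045, 0, 0, 0],
    [0, 0, 0, -0.048, 0, 0, 0],
    [0, 0, 0, -0.051, 0, 0, 0],
  ],
)

```text
clock: 11.05
position: [0.5558, 0.1206, 0.2632]
ee_rot: [0.976, -0.015, 0.216, 0.003]
ft_force: [0.9, 0.7, -6.1]
grip_width: 0.174
```

Emit:
servo_tool(
  motion=[
    [0, 0, 0, -0.003, 0, 0, 0],
    [0, 0, 0, -0.006, 0, 0, 0],
    [0, 0, 0, -0.009, 0, 0, 0],
    [0, 0, 0, -0.012, 0, 0, 0],
    [0, 0, 0, -0.015, 0, 0, 0],
    [0, 0, 0, -0.018, 0, 0, 0],
    [0, 0, 0, -0.022, 0, 0, 0],
    [0, 0, 0, -0.027, 0, 0, 0],
    [0, 0, 0, -0.034, 0, 0, 0],
    [0, 0, 0, -0.042, 0, 0, 0],
    [0, 0, 0, -0.05, 0, 0, 0],
    [0, 0, 0, -0.06, 0, 0, 0],
    [0, 0, 0, -0.07, 0, 0, 0],
    [0, 0, 0, -0.08, 0, 0, 0],
    [0, 0, 0, -0.086, 0, 0, 0],
    [0, 0, 0, -0.09, 0, 0, 0],
    [0, 0, 0, -0.09, 0, 0, 0],
  ],
)

```text
clock: 13.18
position: [0.5178, 0.1218, 0.3447]
ee_rot: [0.976, -0.014, 0.216, 0.003]
ft_force: [0.7, 0.1, -6.7]
grip_width: 0.175
```

```bash
python3 - <<'E'
from h import *
T0=tool();print(rel(pose([.42,-.2,.36],-17,0)))
E
```

```text
([-0.0735, 0.3245, -0.0512], [-3.35, -24.86, 15.06])
```

Emit:
servo_tool(
  motion=[
    [0, -0.005, 0.015, -0.01, 0, -2, 1],
    [0, -0.01, 0.04, -0.02, -0.4, -5, 2],
    [0, -0.02, 0.07, -0.03, -0.8, -7, 3],
    [0, -0.03, 0.11, -0.04, -1.2, -9, 5],
    [0, -0.04, 0.15, -0.045, -1.6, -12, 7],
    [0, -0.048, 0.19, -0.05, -2, -15, 9],
    [0, -0.055, 0.23, -0.05, -2.4, -18, 11],
    [0, -0.063, 0.265, -0.05, -2.8, -21, 13],
    [0, -0.07, 0.295, -0.05, -3.2, -23, 14],
    [0, -0.073, 0.315, -0.051, -3.35, -24.5, 15],
    [0, -0.0735, 0.3245, -0.0512, -3.35, -24.86, 15.06],
    [0, -0.0735, 0.3245, -0.0512, -3.35, -24.86, 15.06],
    [0, -0.0735, 0.3245, -0.0512, -3.35, -24.86, 15.06],
    [0, -0.0735, 0.3245, -0.0512, -3.35, -24.86, 15.06],
  ],
)

```text
clock: 14.92
position: [0.4202, -0.1992, 0.3599]
ee_rot: [0.989, -0.147, 0.0, -0.0]
ft_force: [0.7, 0.0, -5.2]
grip_width: 0.172
```

```bash
python3 - <<'E'
from h import *
import fit
o=monitor.get_obs();print(o['clock'],o['joint_pos'].round(2),o['ft_force'].round(2))
p,W,T=wrist('pics/w3.png');print(T.round(4));np.save('w3.npy',W)
try: fit.dock_fit(W)
except Exception as e: print(e)
E
```

```text
14.925 [-0.65 -0.19  0.88  1.67  0.14  1.59 -0.07] [ 0.69  0.01 -5.16]
[[ 9.567e-01 -2.911e-01  2.000e-04  4.202e-01]
 [-2.911e-01 -9.567e-01  0.000e+00 -1.992e-01]
 [ 2.000e-04 -1.000e-04 -1.000e+00  3.599e-01]
 [ 0.000e+00  0.000e+00  0.000e+00  1.000e+00]]
floor z 0.020051145210844945 rail z 0.035994490061237894 hous 0.08571138735950462
yaw -18.005868243225063 rail c 0.043463810839761176 floor front [-0.06362426 -0.06233131 -0.05901403] back [0.04346754 0.04620873] housing front [0.06443432 0.06635699 0.099661   0.14094218] Yh [-0.05402003  0.05008362]
plate [0.04528742 0.04660342 0.05170002 0.06557012 0.06674817]
front origin [ 0.56458456 -0.25002701]
hous origin [ 0.56331758 -0.2496152 ]
```

View pics/w3.png

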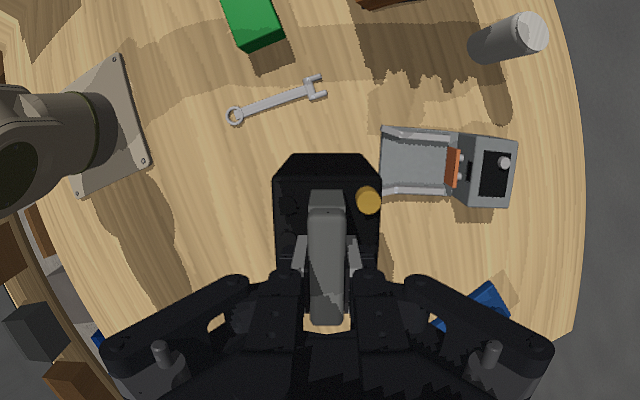

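The dock is visible at about (445,165), with the copper plate at (453,167) and the battery hanging upright. The yaw estimates scatter, so I do one joint fit of rails, housing and edges per camera.

```bash
cat > dock2.py <<'E'
from h import *
from scipy.optimize import differential_evolution as de
def model(x,y):  # expected height of dock from above; nan=unmodelled
    h=np.full(x.shape,np.nan);ay=abs(y)
    h[(abs(x)<.042)&(ay<.0385)]=.020
    h[(abs(x)<.042)&(ay>.0385)&(ay<.0485)]=.036
    h[(x>.065)&(x<.142)&(ay<.052)]=.0855
    h[(x<-.067)|(x>.146)|(ay>.058)]=0
    h[(x>-.063)&(x<-.044)&(ay<.03)]=.02
    return h
def fit(P):
    q=P.reshape(-1,3);q=q[(abs(q[:,0]-.6)<.16)&(abs(q[:,1]+.27)<.13)&(q[:,2]>-.02)&(q[:,2]<.1)]
    # keep near tops only: floor, rail top, housing top, bench
    z=q[:,2];q=q[(z<.026)|((z>.031)&(z<.041))|(z>.08)]
    def f(s):
        d=q[:,:2]-[.564+s[0],-.25+s[1]];c,sn=np.cos(s[2]),np.sin(s[2])
        m=model(d[:,0]*c+d[:,1]*sn,-d[:,0]*sn+d[:,1]*c);e=np.minimum(abs(m-q[:,2]),.012)
        e[np.isnan(m)]=.004;return e.mean()*1000
    r=de(f,[(-.02,.02),(-.02,.02),(-.5,-.2)],seed=1,popsize=20,tol=1e-6)
    print('origin',(r.x[:2]+[.564,-.25]).round(4),'yaw',np.degrees(r.x[2]).round(2),r.fun.round(3),len(q))
    return r.x
if __name__=='__main__':
    fit(np.load('w3.npy'))
    for n in ('top','scene'): fit(deproj(n,np.load(n+'.npy')))
    W=np.load('w3.npy').reshape(-1,3);a=np.radians(-18.7)
    d=W[:,:2]-[.564,-.25];X=d@[np.cos(a),np.sin(a)];Y=d@[-np.sin(a),np.cos(a)];Z=W[:,2]
    k=(Z>.026)&(Z<.057)&(X>.035)&(X<.062)&(abs(Y)<.028)
    pf=np.polyfit(Y[k],X[k],1);pf=np.polyfit(Y[k][abs(X[k]-np.polyval(pf,Y[k]))<.004],X[k][abs(X[k]-np.polyval(pf,Y[k]))<.004],1)
    print('plate face X',pf[1],'slope deg',np.degrees(pf[0]),k.sum())
    # held battery lid tilt / offset in tool frame
    T=tool();L=(W-T[:3,3])@T[:3,:3]
    m=(abs(L[:,0])<.02)&(abs(L[:,1])<.045)&(L[:,2]>.005)&(L[:,2]<.03)
    A=np.c_[L[m][:,:2],np.ones(m.sum())];s=np.linalg.lstsq(A,L[m][:,2],rcond=None)[0];
    for _ in range(4):
        r=abs(A@s-L[m][:,2])<.003;s=np.linalg.lstsq(A[r],L[m][r][:,2],rcond=None)[0]
    print('lid plane in tool',s,r.sum())
    l=L[m][r];print('lid ext x',np.percentile(L[(abs(L[:,2]-s[2])<.004)&(abs(L[:,1])<.04)&(abs(L[:,0])<.05)][:,0],[2,98]),'ymin',np.percentile(l[:,1],1))
    b=(abs(L[:,0])<.012)&(abs(L[:,1])<.04)&(L[:,2]<-.02)&(L[:,2]>-.032);print('bar',np.percentile(L[b],[2,50,98],axis=0).round(4).tolist() if b.any() else 0)
E
python3 dock2.py
```

```text
origin [ 0.5639 -0.2511] yaw -19.08 1.209 20575
origin [ 0.5615 -0.2512] yaw -19.77 2.624 10860
origin [ 0.5633 -0.253 ] yaw -19.28 2.928 3204
plate face X 0.044361007078440304 slope deg 0.20813539248388366 300
lid plane in tool [ 0.01452448 -0.05918626  0.0125889 ] 2782
lid ext x [-0.02784222  0.02843425] ymin -0.03578742050473427
bar [[-0.0089, -0.0291, -0.0301], [0.0002, -0.0093, -0.0281], [0.0091, 0.0233, -0.0219]]
```

```bash
python3 - <<'E'
from h import *
W=np.load('w3.npy').reshape(-1,3);T=tool();L=(W-T[:3,3])@T[:3,:3]
b=(abs(L[:,0])<.006)&(abs(L[:,1])<.04)&(L[:,2]<-.018)&(L[:,2]>-.036);l=L[b]
s=np.polyfit(l[:,1],l[:,2],1)
for _ in range(4): k=abs(l[:,2]-np.polyval(s,l[:,1]))<.002;s=np.polyfit(l[k,1],l[k,2],1)
print('bar top slope',s,k.sum(),np.percentile(l[k,1],[0.5,2,98,99.5]))
# side (camera-facing) face of box and bench check
f=(abs(L[:,0])<.03)&(L[:,1]<-.028)&(L[:,1]>-.05)&(L[:,2]>.025)&(L[:,2]<.11)
if f.sum()>50: print('face y vs z',np.polyfit(L[f,2],L[f,1],1),f.sum())
k=(abs(W[:,2])<.02)&(abs(W[:,0]-.45)<.15)&(abs(W[:,1])<.08);A=np.c_[W[k][:,:2]-[.45,0],np.ones(k.sum())]
print('bench plane',np.linalg.lstsq(A,W[k][:,2],rcond=None)[0])
t=T.copy()
ex=np.array([np.cos(np.radians(-19.1)),np.sin(np.radians(-19.1)),0]);ey=np.array([-ex[1],ex[0],0])
for rx in (0,2,3):
  D=pose([0,0,0],-19.1,0);D[:3,:3]=D[:3,:3]@R.from_euler('x',rx,degrees=True).as_matrix()
  D[:3,3]=np.array([.5635,-.2513,0])-.02*ex-.0025*ey+[0,0,.26]
  print(rx,D[:3,3],rel(D))
E
```

```text
bar top slope [-0.00358858 -0.02831592] 3126 [-0.02897102 -0.02831544  0.02351034  0.0251726 ]
face y vs z [ 0.00089458 -0.03619861] 1620
bench plane [-0.00081453 -0.00089395  0.00023966]
0 [ 0.54378298 -0.24711801  0.26      ] ([0.1322, 0.0096, 0.0999], [-0.0, -0.01, 2.16])
2 [ 0.54378298 -0.24711801  0.26      ] ([0.1322, 0.0096, 0.0999], [2.0, 0.03, 2.16])
3 [ 0.54378298 -0.24711801  0.26      ] ([0.1322, 0.0096, 0.0999], [3.0, 0.05, 2.16])
```

Emit:
servo_tool(
  motion=[
    [0, 0.02, 0.001, 0, 0, 0, 0.5],
    [0, 0.05, 0.003, 0.01, 0, 0, 1],
    [0, 0.085, 0.006, 0.03, 0, 0, 1.5],
    [0, 0.115, 0.008, 0.06, 0, 0, 2.16],
    [0, 0.13, 0.009, 0.09, 0, 0, 2.16],
    [0, 0.1322, 0.0092, 0.115, 0, 0, 2.16],
    [0, 0.1322, 0.0092, 0.14, 0, 0, 2.16],
    [0, 0.1322, 0.0092, 0.16, 0, 0, 2.16],
    [0, 0.1322, 0.0092, 0.175, 0, 0, 2.16],
    [0, 0.1322, 0.0092, 0.185, 0, 0, 2.16],
    [0, 0.1322, 0.0092, 0.192, 0, 0, 2.16],
    [0, 0.1322, 0.0092, 0.197, 0, 0, 2.16],
    [0, 0.1322, 0.0092, 0.2, 0, 0, 2.16],
    [0, 0.1322, 0.0092, 0.2, 0, 0, 2.16],
  ],
)

```text
clock: 16.73
position: [0.5437, -0.2475, 0.1599]
ee_rot: [0.986, -0.166, -0.0, 0.0]
ft_force: [-1.0, 0.3, -4.5]
grip_width: 0.172
```

```bash
python3 - <<'E'
from h import *
p,W,T=wrist('pics/w4.png');print(T.round(4));np.save('w4.npy',W);print(monitor.get_obs()['ft_force'])
cv2.imwrite('pics/w4.png',p[60:360,160:560])
L=(W.reshape(-1,3)-T[:3,3])@T[:3,:3]
f=(abs(L[:,0])<.03)&(L[:,1]<-.028)&(L[:,1]>-.05)&(L[:,2]>.025)&(L[:,2]<.085);print('face y',np.median(L[f,1]),f.sum())
# +y rail top in tool frame, at x within +-30
z=W.reshape(-1,3)[:,2];r=(z>.031)&(z<.042)&(abs(L[:,0])<.03)&(L[:,1]<-.025)&(L[:,1]>-.065)
print('rail',np.percentile(L[r,1],[3,50,97]),r.sum())
if r.sum()>30:
  for a in (-.02,-.01,0,.01,.02,.03):
    k=r&(abs(L[:,0]-a)<.005);print(a,np.percentile(L[k,1],[5,50,95]).round(4) if k.sum()>5 else None)
E
```

```text
[[ 9.446e-01 -3.283e-01 -2.000e-04  5.437e-01]
 [-3.283e-01 -9.446e-01 -2.000e-04 -2.475e-01]
 [-1.000e-04  3.000e-04 -1.000e+00  1.599e-01]
 [ 0.000e+00  0.000e+00  0.000e+00  1.000e+00]]
[-0.66235366  0.7686233  -5.61881908]
face y -0.035998500880597153 1316
rail [-0.05198905 -0.04740456 -0.04224153] 840
-0.02 [-0.0525 -0.0475 -0.0424]
-0.01 [-0.0517 -0.047  -0.0423]
0 [-0.0517 -0.047  -0.0422]
0.01 [-0.0518 -0.047  -0.0423]
0.02 [-0.0518 -0.0475 -0.0423]
0.03 [-0.052  -0.0468 -0.0424]
```

View pics/w4.png

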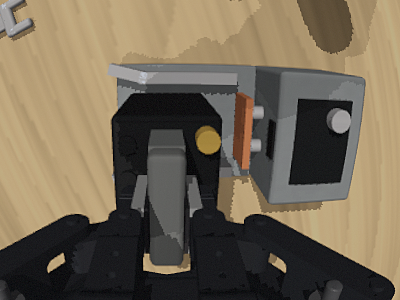

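The rail gap on the visible side measures about 6 mm, where 3.5 mm is expected. I shift 1.8 mm towards that rail and lower.

Emit:
servo_tool(
  motion=[
    [0, 0, -0.0018, 0, 0, 0, 0],
    [0, 0, -0.0018, 0.003, 0, 0, 0],
    [0, 0, -0.0018, 0.006, 0, 0, 0],
    [0, 0, -0.0018, 0.009, 0, 0, 0],
    [0, 0, -0.0018, 0.012, 0, 0, 0],
    [0, 0, -0.0018, 0.015, 0, 0, 0],
    [0, 0, -0.0018, 0.0175, 0, 0, 0],
    [0, 0, -0.0018, 0.02, 0, 0, 0],
    [0, 0, -0.0018, 0.022, 0, 0, 0],
    [0, 0, -0.0018, 0.0235, 0, 0, 0],
    [0, 0, -0.0018, 0.0245, 0, 0, 0],
    [0, 0, -0.0018, 0.025, 0, 0, 0],
  ],
)

```text
clock: 18.27
position: [0.5442, -0.2458, 0.1348]
ee_rot: [0.986, -0.166, -0.0, 0.0]
ft_force: [1.0, 0.1, -5.9]
grip_width: 0.172
```

Emit:
servo_tool(
  motion=[
    [0, 0, 0, 0.0005, 0, 0, 0],
    [0, 0, 0, 0.001, 0, 0, 0],
    [0, 0, 0, 0.0015, 0, 0, 0],
    [0, 0, 0, 0.002, 0, 0, 0],
    [0, 0, 0, 0.0025, 0, 0, 0],
    [0, 0, 0, 0.003, 0, 0, 0],
  ],
)

```text
clock: 19.02
position: [0.5442, -0.2458, 0.1318]
ee_rot: [0.986, -0.166, -0.0, 0.0]
ft_force: [1.4, 0.4, -5.5]
grip_width: 0.176
```

Emit:
servo_tool(
  motion=[
    [0, 0, 0, 0.0005, 0, 0, 0],
    [0, 0, 0, 0.001, 0, 0, 0],
    [0, 0, 0, 0.0015, 0, 0, 0],
    [0, 0, 0, 0.002, 0, 0, 0],
  ],
)

```text
clock: 19.52
position: [0.5449, -0.2463, 0.1316]
ee_rot: [0.986, -0.167, 0.001, -0.0]
ft_force: [-5.5, 3.4, 17.4]
grip_width: 0.174
```

Emit:
servo_tool(
  motion=[
    [0, 0, 0, -0.0008, 0, 0, 0],
    [0, 0, 0, -0.0012, 0, 0, 0],
    [0, 0, 0, -0.0012, 0, 0, 0],
    [0.2, 0, 0, -0.0012, 0, 0, 0],
    [0.3, 0, 0, -0.0012, 0, 0, 0],
    [0.45, 0, 0, -0.0012, 0, 0, 0],
    [0.45, 0, 0, -0.0012, 0, 0, 0],
    [0.45, 0, 0, -0.0012, 0, 0, 0],
  ],
  grip_force=20,
)

```text
clock: 20.52
position: [0.5442, -0.2458, 0.131]
ee_rot: [0.986, -0.166, -0.0, 0.0]
ft_force: [1.0, -0.5, -0.2]
grip_width: 0.45
```

Emit:
servo_tool(
  motion=[
    [0.45, 0, 0, -0.01, 0, 0, 0],
    [0.45, 0, 0, -0.03, 0, 0, 0],
    [0.45, 0, 0, -0.06, 0, 0, 0],
    [0.45, 0, 0, -0.1, 0, 0, 0],
    [0.45, -0.03, 0, -0.13, 0, 0, 0],
    [0.4, -0.08, 0, -0.14, 0, 0, 0],
    [0.3, -0.13, 0, -0.14, 0, 0, 0],
    [0, -0.145, 0, -0.14, 0, 0, 0],
    [0, -0.15, 0, -0.14, 0, 0, 0],
    [0, -0.15, 0, -0.14, 0, 0, 0],
  ],
)

```text
clock: 21.78
position: [0.4029, -0.1968, 0.2718]
ee_rot: [0.986, -0.167, 0.001, -0.001]
ft_force: [-0.3, -1.2, -0.5]
grip_width: -0.003
```

```bash
python3 - <<'E'
from h import *
p,W,T=wrist('pics/w5.png');print(T.round(4));np.save('w5.npy',W);print(monitor.get_obs()['ft_force'])
cv2.imwrite('pics/w5.png',p[50:350,240:640])
a=np.radians(-19.1);ex=np.array([np.cos(a),np.sin(a)]);ey=np.array([-ex[1],ex[0]])
W=W.reshape(-1,3);d=W[:,:2]-[.5635,-.2513];X=d@ex;Y=d@ey;Z=W[:,2]
k=(Z>.04)&(Z<.105)&(X>-.08)&(X<-.03)&(abs(Y)<.03);print('front face X',np.percentile(X[k],[5,50,95]),k.sum(),np.degrees(np.polyfit(Y[k],X[k],1)))
k=(abs(Z-.116)<.006)&(X>-.07)&(X<.04)&(abs(Y)<.05);print('lid',np.median(Z[k]),np.percentile(X[k],[1,99]),np.percentile(Y[k],[1,99]),k.sum())
k=(abs(Z-.160)<.006)&(X>-.07)&(X<.04)&(abs(Y)<.05);print('bar',np.median(Z[k]),np.percentile(X[k],[2,98]),np.percentile(Y[k],[2,98]),k.sum())
k=(Z>.03)&(Z<.057)&(X>.03)&(X<.062)&(abs(Y)<.028);print('plate',np.percentile(X[k],[5,25,50]) if k.any() else 0)
E
```

```text
[[ 9.445e-01 -3.286e-01  1.500e-03  4.029e-01]
 [-3.286e-01 -9.445e-01  1.500e-03 -1.968e-01]
 [ 9.000e-04 -1.900e-03 -1.000e+00  2.718e-01]
 [ 0.000e+00  0.000e+00  0.000e+00  1.000e+00]]
[-0.87768558  0.52862186 -0.06543859]
front face X [-0.05027751 -0.04950899 -0.04874958] 904 [ 0.01077407 -2.83610618]
lid 0.11782086740425474 [-0.05014277  0.00343966] [-0.03261047  0.0346558 ] 2115
bar 0.15964381113991177 [-0.02807134 -0.01291525] [-0.02563923  0.0273854 ] 907
plate [0.05045394 0.05976383 0.06050317]
```

View pics/w5.png

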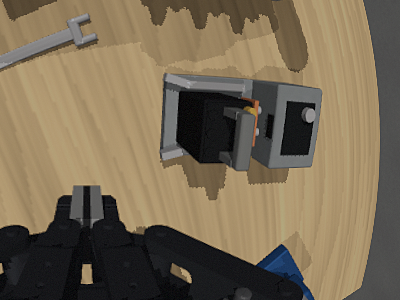

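The battery stands upright (bar top at z 0.160, front face at dock x −0.0495, square and centred). Next is a low push with the shut fingers tilted about 50° so the hand clears the lid.

```bash
python3 - <<'E'
from h import *
a=np.radians(-19.1);ex=np.array([np.cos(a),np.sin(a),0]);o=np.array([.5635,-.2513,0]);ey=np.array([-ex[1],ex[0],0])
A=pose(o-.13*ex+.0005*ey+[0,0,.12],-19.1,50);B=pose(o-.085*ex+.0005*ey+[0,0,.036],-19.1,50)
print(rel(A));print(rel(B));print(rel(B,A))
E
```

```text
([0.0393, -0.0017, 0.1516], [0.05, 49.99, -0.09])
([0.0843, -0.0018, 0.2356], [0.05, 49.99, -0.09])
([-0.0354, -0.0, 0.0885], [0.0, 0.0, -0.0])
```

Emit:
servo_tool(
  motion=[
    [0, 0.005, 0, 0.02, 0, 8, 0],
    [0, 0.01, -0.001, 0.045, 0, 16, 0],
    [0, 0.018, -0.001, 0.07, 0, 25, 0],
    [0, 0.025, -0.001, 0.1, 0, 33, 0],
    [0, 0.033, -0.0015, 0.125, 0, 42, 0],
    [0, 0.039, -0.0017, 0.145, 0, 50, 0],
    [0, 0.0393, -0.0017, 0.1516, 0, 50, 0],
    [0, 0.0393, -0.0017, 0.1516, 0, 50, 0],
    [0, 0.0393, -0.0017, 0.1516, 0, 50, 0],
  ],
)

```text
clock: 22.95
position: [0.44, -0.1758, 0.1891]
ee_rot: [0.938, -0.118, 0.326, 0.03]
ft_force: [-0.4, 1.1, 0.7]
grip_width: 0.0
```

```bash
python3 - <<'E'
from h import *
a=np.radians(-19.1);ex=np.array([np.cos(a),np.sin(a),0]);o=np.array([.5635,-.2513,0]);ey=np.array([-ex[1],ex[0],0])
B=pose(o-.085*ex+.0005*ey+[0,0,.036],-19.1,50)
print(monitor.get_obs()['joint_pos'].round(2),rel(B))
E
```

```text
[ 0.72 -0.4  -0.31  2.41 -0.49  0.49  0.5 ] ([-0.0522, 0.0385, 0.1528], [-4.47, 11.87, 2.91])
```

Emit:
servo_tool(
  motion=[
    [0, 0, 0, 0, 0, -8, 0],
    [0, 0, 0, 0, 0, -15, 0],
    [0, 0, 0, 0, 0, -15, 0],
    [0, 0, 0, 0, 0, -15, 0],
  ],
)

```text
clock: 23.45
position: [0.4388, -0.1753, 0.1886]
ee_rot: [0.972, -0.121, 0.201, 0.014]
ft_force: [0.1, 0.9, -0.5]
grip_width: 0.0
```

```bash
python3 - <<'E'
from h import *
a=np.radians(-19.1);ex=np.array([np.cos(a),np.sin(a),0]);o=np.array([.5635,-.2513,0]);ey=np.array([-ex[1],ex[0],0])
for t in (40,45,50):
  print(t,rel(pose(o-.085*ex+.0005*ey+[0,0,.036],-19.1,t)))
print(monitor.get_obs()['joint_pos'].round(2))
T=np.eye(4);T[:3]=[[.9445,-.3286,.0015,.4029],[-.3286,-.9445,.0015,-.1968],[.0009,-.0019,-1,.2718]]
L=(np.load('w5.npy').reshape(-1,3)-T[:3,3])@T[:3,:3]
for s in np.arange(-.13,.01,.01):
  k=(abs(L[:,2]-s)<.005)&(abs(L[:,0])<.12)&(abs(L[:,1])<.08)
  print(round(s,2),np.percentile(L[k],[1,99],axis=0)[:,:2].round(3).tolist() if k.sum()>5 else 0)
E
```

```text
40 ([-0.0095, 0.0387, 0.1611], [-3.73, 16.83, 3.82])
45 ([-0.0095, 0.0387, 0.1611], [-3.9, 21.83, 3.66])
50 ([-0.0095, 0.0387, 0.1611], [-4.07, 26.82, 3.5])
[ 0.85 -0.25 -0.46  2.2  -0.26  0.78  0.29]
-0.13 0
-0.12 0
-0.11 0
-0.1 [[-0.049, -0.02], [0.05, -0.003]]
-0.09 [[-0.058, -0.019], [0.059, 0.004]]
-0.08 [[-0.056, -0.017], [0.056, 0.006]]
-0.07 [[-0.049, -0.017], [0.049, 0.007]]
-0.06 [[-0.041, -0.013], [0.042, 0.009]]
-0.05 [[-0.034, -0.014], [0.035, 0.009]]
-0.04 [[-0.021, -0.013], [0.021, 0.01]]
-0.03 [[-0.013, -0.011], [0.014, -0.006]]
-0.02 [[-0.013, -0.011], [0.014, -0.006]]
-0.01 [[-0.013, -0.011], [0.013, -0.006]]
-0.0 [[-0.006, -0.011], [0.006, -0.01]]
0.01 0
```

```bash
python3 - <<'E'
from h import *
a=np.radians(-19.1);ex=np.array([np.cos(a),np.sin(a),0]);o=np.array([.5635,-.2513,0]);ey=np.array([-ex[1],ex[0],0])
for x,z in ((-.1,.1),(-.085,.04)): print(rel(pose(o+x*ex+.0005*ey+[0,0,z],-19.1,42)))
E
```

```text
([0.0019, 0.036, 0.0964], [-3.8, 18.83, 3.76])
([-0.008, 0.0386, 0.1574], [-3.8, 18.83, 3.76])
```

Emit:
servo_tool(
  motion=[
    [0, 0, 0.01, 0.02, -1, 4, 1],
    [0, 0.001, 0.02, 0.045, -2, 9, 2],
    [0, 0.0015, 0.03, 0.07, -3, 14, 3],
    [0, 0.0019, 0.036, 0.0964, -3.8, 18.83, 3.76],
    [0, -0.003, 0.037, 0.125, -3.8, 18.83, 3.76],
    [0, -0.007, 0.038, 0.147, -3.8, 18.83, 3.76],
    [0, -0.008, 0.0386, 0.1574, -3.8, 18.83, 3.76],
    [0, -0.008, 0.0386, 0.1574, -3.8, 18.83, 3.76],
    [0, -0.008, 0.0386, 0.1574, -3.8, 18.83, 3.76],
  ],
)

```text
clock: 24.58
position: [0.4738, -0.229, 0.0729]
ee_rot: [0.927, -0.154, 0.338, 0.051]
ft_force: [-0.6, -0.6, -0.4]
grip_width: -0.0
```

```bash
cat > pw.py <<'E'
from h import *
a=np.radians(-19.1);ex=np.array([np.cos(a),np.sin(a),0]);o=np.array([.5635,-.2513,0]);ey=np.array([-ex[1],ex[0],0])
T=tool();d=T[:3,3]-o;f=monitor.get_obs()['ft_force']
print('tcp dock',(d@ex).round(4),(d@ey).round(4),d[2].round(4),'F',(f@ex).round(1),(f@ey).round(1),f[2].round(1),'zdir',T[:3,2].round(3))
for x in (-.055,-.03,-.01,-.002): print(x,rel(pose(o+x*ex+.0005*ey+[0,0,.04],-19.1,42)))
print(monitor.get_obs()['joint_pos'].round(2))
E
python3 pw.py
```

```text
tcp dock -0.0921 -0.0083 0.0729 F -0.4 -0.8 -0.4 zdir [ 0.612 -0.198 -0.766]
-0.055 ([0.0072, -0.0081, 0.0492], [-0.77, 1.98, -0.0])
-0.03 ([0.0264, -0.0079, 0.0653], [-0.77, 1.98, -0.0])
-0.01 ([0.0417, -0.0077, 0.0781], [-0.77, 1.98, -0.0])
-0.002 ([0.0478, -0.0076, 0.0833], [-0.77, 1.98, -0.0])
[ 1.45  0.02 -1.02  2.42 -1.27  0.06  1.35]
```

The 50° tilt runs into joint limits because the arm is folded too tight. I back off upright, then use a smaller tilt with the hand turned 90° (jaws across the dock), which still clears the lid.

```bash
cat >> h.py <<'E'
def poseY(tcp,yaw,tilt):
    """like pose() but tool y along heading (tool x to the left), leaning z toward heading"""
    T=pose(tcp,yaw,tilt);T[:3,:3]=T[:3,:3]@R.from_euler('z',-90,degrees=True).as_matrix();return T
E
python3 - <<'E'
from h import *
a=np.radians(-19.1);ex=np.array([np.cos(a),np.sin(a),0]);o=np.array([.5635,-.2513,0]);ey=np.array([-ex[1],ex[0],0])
print(poseY([0,0,0],-19.1,0).round(2))
U=pose(o-.12*ex+[0,0,.25],-19.1,0)
V=poseY(o-.12*ex+[0,0,.25],-19.1,0)
print('U',rel(U)); print('V from U',rel(V,U))
E
```

```text
[[ 0.33  0.94 -0.    0.  ]
 [ 0.94 -0.33 -0.    0.  ]
 [-0.    0.   -1.    0.  ]
 [ 0.    0.    0.    1.  ]]
U ([0.0925, -0.0103, -0.1534], [-0.74, -40.02, 0.28])
V from U ([0.0, 0.0, 0.0], [0.0, -0.0, -90.0])
```

Emit:
servo_tool(
  motion=[
    [0, 0.01, -0.001, -0.03, 0, 0, 0],
    [0, 0.03, -0.003, -0.06, 0, -8, 0],
    [0, 0.05, -0.005, -0.09, 0, -16, 0],
    [0, 0.07, -0.008, -0.12, -0.5, -25, 0],
    [0, 0.085, -0.01, -0.14, -0.7, -33, 0],
    [0, 0.0925, -0.0103, -0.1534, -0.74, -40, 0.28],
    [0, 0.0925, -0.0103, -0.1534, -0.74, -40, 0.28],
    [0, 0.0925, -0.0103, -0.1534, -0.74, -40, 0.28],
    [0, 0.0925, -0.0103, -0.1534, -0.74, -40, 0.28],
  ],
)

```text
clock: 25.7
position: [0.4289, -0.1996, 0.2582]
ee_rot: [0.986, -0.164, 0.012, 0.003]
ft_force: [0.1, -0.3, -0.9]
grip_width: -0.003
```

Emit:
servo_tool(
  motion=[
    [0, 0, 0, 0, 0, 0, -10],
    [0, 0, 0, 0, 0, 0, -20],
    [0, 0, 0, 0, 0, 0, -30],
    [0, 0, 0, 0, 0, 0, -40],
    [0, 0, 0, 0, 0, 0, -50],
    [0, 0, 0, 0, 0, 0, -60],
    [0, 0, 0, 0, 0, 0, -70],
    [0, 0, 0, 0, 0, 0, -80],
    [0, 0, 0, 0, 0, 0, -90],
    [0, 0, 0, 0, 0, 0, -90],
    [0, 0, 0, 0, 0, 0, -90],
  ],
)

```text
clock: 27.08
position: [0.4289, -0.2, 0.2585]
ee_rot: [0.815, 0.58, 0.006, 0.01]
ft_force: [0.3, -0.3, -0.0]
grip_width: 0.001
```

```bash
python3 - <<'E'
from h import *
a=np.radians(-19.1);ex=np.array([np.cos(a),np.sin(a),0]);o=np.array([.5635,-.2513,0]);ey=np.array([-ex[1],ex[0],0])
print(monitor.get_obs()['joint_pos'].round(2),tool().round(3))
for x,z in ((-.11,.13),(-.09,.042)): print(rel(poseY(o+x*ex+.0005*ey+[0,0,z],-19.1,24)))
E
```

```text
[ 2.23 -0.5  -1.47  1.77 -0.51  1.42  2.09] [[ 0.327  0.945  0.021  0.429]
 [ 0.945 -0.327 -0.01  -0.2  ]
 [-0.002  0.023 -1.     0.258]
 [ 0.     0.     0.     1.   ]]
([-0.0036, 0.031, 0.1293], [-22.67, 0.13, 0.02])
([-0.0034, 0.0489, 0.2177], [-22.67, 0.13, 0.02])
```

```bash
cat > kin.py <<'E'
from h import *
import itertools
from scipy.optimize import least_squares
S=[([-1.227,.333,-.065,1.461,.022,1.35,-.088],[.224,.583,.231],[.824,.566,-.001,0]),
([-.82,-.24,.32,1.9,.32,1.1,-.61],[.5253,.1217,.33],[.976,-.014,.216,.003]),
([-.65,-.19,.88,1.67,.14,1.59,-.07],[.4202,-.1992,.3599],[.989,-.147,0,0]),
([.72,-.4,-.31,2.41,-.49,.49,.5],[.44,-.1758,.1891],[.938,-.118,.326,.03]),
([.85,-.25,-.46,2.2,-.26,.78,.29],[.4388,-.1753,.1886],[.972,-.121,.201,.014]),
([1.45,.02,-1.02,2.42,-1.27,.06,1.35],[.4738,-.229,.0729],[.927,-.154,.338,.051]),
([2.23,-.5,-1.47,1.77,-.51,1.42,2.09],[.4289,-.2,.2585],[.815,.58,.006,.01])]
def fk(q,p,s):
    T=np.eye(4);L=[0,p[0],0,p[1],0,p[2],0]
    for i in range(7):
        A=np.eye(4)
        A[:3,:3]=R.from_euler('z' if i%2==0 else 'y',s[i]*(q[i]+p[4+i])).as_matrix()
        if i in(0,2,4): A[:3,3]=A[:3,:3]@[0,0,{0:p[0],2:p[1],4:p[2]}[i]]
        if i==6: A[:3,3]=A[:3,:3]@[0,0,p[3]]
        T=T@A
    return T
def err(p,s):
    e=[]
    for q,x,r in S:
        T=fk(q,p,s);e+=[*(T[:3,3]-x)*3,*R.from_matrix(T[:3,:3].T@R.from_quat(r).as_matrix()).as_rotvec()]
    return np.array(e)
if __name__=='__main__':
    best=None
    for sg in itertools.product([1,-1],repeat=4):
        s=[sg[0],1,sg[1],1,sg[2],1,sg[3]]
        for o7 in (0,np.pi):
            f=least_squares(err,[.3,.45,.49,.37]+[0]*6+[o7],args=(s,),loss='soft_l1')
            if best is None or f.cost<best[0]: best=(f.cost,s,f.x)
    print(best[0],best[1],best[2].round(4).tolist(),abs(err(best[2],best[1])).max())
    np.save('kin.npy',np.r_[best[2],best[1]])
E
python3 kin.py
```

```text
0.013881938023047269 [-1, 1, -1, 1, -1, 1, -1] [0.2467, 0.4467, 0.4897, 0.3273, 0.0206, 0.0086, 0.0472, -0.0023, 0.0091, 0.0047, 3.1976] 0.07973069429606439
```

```bash
cat > sim.py <<'E'
from kin import *
K=np.load('kin.npy');p,s=K[:11],K[11:]
lo=np.array([-2.6,-.5,-1.47,.16,-1.27,.06,-2.6]);hi=np.array([2.6,2.12,1.34,2.42,4.41,2.06,2.6])
home=np.array(S[0][0])
def jac(q):
    T=fk(q,p,s);J=np.zeros((6,7))
    for i in range(7):
        d=q.copy();d[i]+=1e-5;D=fk(d,p,s);J[:3,i]=(D[:3,3]-T[:3,3])/1e-5
        J[3:,i]=R.from_matrix(D[:3,:3]@T[:3,:3].T).as_rotvec()/1e-5
    return T,J
def go(q,G,n=60,kn=0.,lam=.03,rest=home):
    """step from q to pose G linearly with DLS; returns q"""
    T0=fk(q,p,s);rv=R.from_matrix(T0[:3,:3].T@G[:3,:3]).as_rotvec()
    for k in range(n):
        f=(k+1)/n;A=np.eye(4);A[:3,3]=T0[:3,3]*(1-f)+G[:3,3]*f;A[:3,:3]=T0[:3,:3]@R.from_rotvec(rv*f).as_matrix()
        for _ in range(3):
            T,J=jac(q);e=np.r_[A[:3,3]-T[:3,3],R.from_matrix(A[:3,:3]@T[:3,:3].T).as_rotvec()]
            Ji=J.T@np.linalg.inv(J@J.T+lam**2*np.eye(6));q=np.clip(q+Ji@e+kn*(np.eye(7)-Ji@J)@(rest-q),lo,hi)
    return q
if __name__=='__main__':
    a=np.radians(-19.1);ex=np.array([np.cos(a),np.sin(a),0]);o=np.array([.5635,-.2513,0])
    for kn in (0,.003,.02,.1):
        q=np.array(S[0][0],float)
        out=[]
        q=go(q,pose([.224,.583,.36],69,0),20,kn);q=go(q,pose([.5257,.1205,.33],-1.7,25),60,kn);out.append(q.round(2))
        q=go(q,pose([.5963,.1195,.1757],-1.7,25),60,kn);q=go(q,pose([.5178,.1218,.3447],-1.7,25),260,kn)
        q=go(q,pose([.42,-.2,.36],-17,0),60,kn);out.append(q.round(2))
        print(kn,*out)
        q=go(q,pose([.544,-.2458,.1318],-19.1,0),150,kn);q=go(q,pose([.403,-.1968,.2718],-19.1,0),80,kn);out=[q.round(2)]
        q=go(q,pose([.44,-.2083,.12],-19.1,50),40,kn);print(*out,q.round(2))
    print('obs',S[1][0],S[2][0],S[3][0])
E
python3 sim.py
```

```text
0 [-0.79 -0.2   0.35  1.87  0.26  1.05 -0.54] [-0.58 -0.1   0.88  1.64  0.07  1.56  0.02]
[-0.58 -0.14  0.89  1.84  0.1   1.38 -0.04] [ 0.02 -0.33  0.44  2.42  0.69  0.06 -0.54]
0.003 [-0.78 -0.2   0.34  1.87  0.26  1.05 -0.54] [-0.51 -0.1   0.82  1.64  0.06  1.56  0.03]
[-0.34 -0.11  0.68  1.84  0.06  1.38  0.  ] [-0.02 -0.34  0.48  2.42  0.46  0.06 -0.3 ]
0.02 [-0.76 -0.2   0.32  1.87  0.26  1.05 -0.53] [-0.47 -0.09  0.79  1.64  0.05  1.56  0.03]
[-0.4  -0.11  0.73  1.84  0.07  1.38 -0.01] [-0.03 -0.34  0.48  2.42  0.41  0.06 -0.25]
0.1 [-0.74 -0.2   0.31  1.87  0.25  1.05 -0.53] [-0.46 -0.09  0.78  1.64  0.05  1.56  0.03]
[-0.43 -0.12  0.76  1.84  0.07  1.38 -0.01] [-0.06 -0.34  0.51  2.42  0.25  0.06 -0.08]
obs [-0.82, -0.24, 0.32, 1.9, 0.32, 1.1, -0.61] [-0.65, -0.19, 0.88, 1.67, 0.14, 1.59, -0.07] [0.72, -0.4, -0.31, 2.41, -0.49, 0.49, 0.5]
```

```bash
cat > plan.py <<'E'
from sim import *
a=np.radians(-19.1);ex=np.array([np.cos(a),np.sin(a),0]);o=np.array([.5635,-.2513,0])
D=lambda x,z:o+x*ex+[0,0,z]
q0=np.array(monitor.get_obs()['joint_pos'])
def run(name,wps,q=q0):
    print(name)
    for G in wps:
        q=go(q,G,40);T=fk(q,p,s);print('  ',q.round(2),'err mm',(np.linalg.norm(T[:3,3]-G[:3,3])*1000).round(1),'deg',np.degrees(R.from_matrix(T[:3,:3].T@G[:3,:3]).magnitude()).round(1))
Y=[poseY(D(-.1,.13),-19.1,24),poseY(D(-.09,.042),-19.1,24),poseY(D(0,.042),-19.1,24)]
if __name__=='__main__':
    run('direct',Y)
    for w in ([.62,-.25,.4],[.7,-.05,.4],[.5,.4,.35],[.3,.5,.3]):
        for yw in (70.9,-19.1):
            run(f'via {w} {yw}',[pose(w,yw,0),poseY(D(-.1,.25),-19.1,0)]+Y)
E
python3 plan.py
```

```text
direct
   [ 1.98 -0.44 -1.38  2.2  -0.81  0.76  2.3 ] err mm 0.0 deg 0.0
   [ 2.24 -0.13 -1.47  2.33 -0.45  0.39  2.02] err mm 179.0 deg 20.3
   [ 1.23  0.43 -0.97  2.04  0.67  0.48  1.08] err mm 0.0 deg 0.0
via [0.62, -0.25, 0.4] 70.9
   [ 2.6  -0.5  -1.47  1.11 -0.82  1.87  2.05] err mm 175.4 deg 17.0
   [ 2.34 -0.5  -1.47  1.73 -0.56  1.46  2.08] err mm 58.8 deg 6.8
   [ 1.99 -0.46 -1.39  2.2  -0.84  0.78  2.32] err mm 0.0 deg 0.0
   [ 2.26 -0.5  -1.47  2.28 -1.11  0.64  2.54] err mm 124.8 deg 13.4
   [ 2.43 -0.5  -1.47  2.16 -1.11  0.65  2.48] err mm 246.7 deg 24.2
via [0.62, -0.25, 0.4] -19.1
   [ 2.6  -0.5  -1.47  1.11 -0.83  1.87  0.48] err mm 175.4 deg 17.0
   [ 2.34 -0.5  -1.47  1.73 -0.55  1.46  2.08] err mm 59.2 deg 6.8
   [ 1.99 -0.46 -1.39  2.2  -0.84  0.78  2.32] err mm 0.0 deg 0.0
   [ 2.26 -0.5  -1.47  2.28 -1.11  0.64  2.54] err mm 124.8 deg 13.4
   [ 2.43 -0.5  -1.47  2.16 -1.11  0.65  2.48] err mm 246.7 deg 24.2
via [0.7, -0.05, 0.4] 70.9
   [ 2.52 -0.5  -1.47  1.09 -0.85  1.86  1.71] err mm 256.2 deg 22.2
   [ 2.34 -0.5  -1.47  1.73 -0.56  1.46  2.08] err mm 58.9 
[... 1322 characters left out ...]
.3] 70.9
   [ 1.08 -0.5  -1.47  1.52 -0.63  1.59  0.63] err mm 132.9 deg 13.7
   [ 1.18  0.12 -0.88  1.72  0.09  1.34  1.53] err mm 0.0 deg 0.0
   [ 1.24 -0.1  -0.81  2.2  -0.23  0.59  1.82] err mm 0.0 deg 0.0
   [ 1.16  0.15 -0.79  2.25  0.14  0.36  1.52] err mm 0.0 deg 0.0
   [ 0.96  0.33 -0.65  2.04  0.35  0.42  1.33] err mm 0.0 deg 0.0
via [0.3, 0.5, 0.3] -19.1
   [ 1.08 -0.5  -1.47  1.52 -0.64  1.59 -0.94] err mm 132.1 deg 13.6
   [ 1.01  0.1  -0.69  1.72  0.06  1.33  1.56] err mm 0.0 deg 0.0
   [ 1.05 -0.08 -0.63  2.2  -0.19  0.59  1.79] err mm 0.0 deg 0.0
   [ 1.    0.13 -0.62  2.25  0.05  0.36  1.6 ] err mm 0.0 deg 0.0
   [ 0.85  0.31 -0.52  2.04  0.24  0.41  1.42] err mm 0.0 deg 0.0
```

```bash
cat > search.py <<'E'
from plan import *
import time
rng=np.random.default_rng(0);t0=time.time();res=[]
def trial(wps,n=14):
    q=q0.copy();E=0;m=9;step=0
    for G in wps:
        d=np.linalg.norm(fk(q,p,s)[:3,3]-G[:3,3])
        qb=q;q=go(q,G,n);T=fk(q,p,s)
        e=np.linalg.norm(T[:3,3]-G[:3,3])*1000+np.degrees(R.from_matrix(T[:3,:3].T@G[:3,:3]).magnitude());E=max(E,e)
        if E>3: return E,q,0
        m=min(m,(np.minimum(q-lo,hi-q)).min())
    return E,q,m
while time.time()-t0<150:
    W=[];
    for _ in range(rng.integers(1,3)):
        w=[rng.uniform(.3,.6),rng.uniform(-.35,0.0),rng.uniform(.22,.42)]
        W.append((w,rng.choice([70.9,30,-19.1,110]),rng.uniform(-15,25)))
    def mk(W): return [pose(w,yw,0) @ np.block([[R.from_euler('x',-t,degrees=True).as_matrix(),np.zeros((3,1))],[np.zeros((1,3)),np.ones((1,1))]]) for w,yw,t in W]
    E,q,m=trial(mk(W)+[poseY(D(-.1,.25),-19.1,0)]+Y)
    if E<=3: res.append((abs(q[0]-.5)+abs(q[2]),[(np.round(w,2).tolist(),float(y),round(t)) for w,y,t in W],q.round(2).tolist(),round(m,2)))
res.sort(key=lambda r:r[0]);print(len(res))
for r in res[:6]: print(r)
E
python3 search.py
```

```text
20
(np.float64(1.1235622656273017), [([0.39, -0.17, 0.23], -19.1, 2), ([0.47, -0.04, 0.39], 110.0, 22)], [0.97, 0.33, -0.66, 2.04, 0.35, 0.42, 1.33], np.float64(0.0))
(np.float64(1.2936612407517998), [([0.42, -0.05, 0.4], 110.0, 7), ([0.33, -0.22, 0.23], -19.1, 24)], [1.05, 0.35, -0.75, 2.04, 0.44, 0.43, 1.26], np.float64(0.0))
(np.float64(1.3750889583882278), [([0.37, -0.09, 0.24], 30.0, -5), ([0.54, -0.19, 0.4], 110.0, 17)], [1.08, 0.37, -0.79, 2.04, 0.48, 0.44, 1.22], np.float64(0.0))
(np.float64(1.4230919664142427), [([0.52, -0.32, 0.24], 110.0, 25), ([0.5, -0.31, 0.31], -19.1, -5)], [1.1, 0.37, -0.82, 2.04, 0.51, 0.45, 1.2], np.float64(0.14))
(np.float64(1.425678821682157), [([0.43, -0.07, 0.28], -19.1, -1), ([0.41, -0.11, 0.41], -19.1, 17)], [1.11, 0.37, -0.82, 2.04, 0.51, 0.45, 1.2], np.float64(0.0))
(np.float64(1.4380502021380057), [([0.46, -0.25, 0.28], 30.0, 12), ([0.43, -0.06, 0.26], -19.1, 20)], [1.11, 0.38, -0.83, 2.04, 0.52, 0.45, 1.2], np.float64(0.0))
```

```bash
cat > nxt.py <<'E'
from plan import *
def M(w,yw,t):
    G=pose(w,yw,0);G[:3,:3]=G[:3,:3]@R.from_euler('x',-t,degrees=True).as_matrix();return G
W1=M([.52,-.32,.24],110,25);W2=M([.5,-.31,.31],-19.1,-5)
E
python3 - <<'E'
from nxt import *
print(rel(W1)); run('x',[W1,W2,poseY(D(-.1,.25),-19.1,0)]+Y)
q=q0
for k in range(1,9):
    T0=fk(q0,p,s)
    A=T0.copy();rv=R.from_matrix(T0[:3,:3].T@W1[:3,:3]).as_rotvec();f=k/8
    A[:3,3]=T0[:3,3]*(1-f)+W1[:3,3]*f;A[:3,:3]=T0[:3,:3]@R.from_rotvec(rv*f).as_matrix();q=go(q,A,5);print(q.round(2))
E
```

```text
([-0.0835, 0.1249, 0.0216], [-22.78, 9.09, -38.31])
x
   [ 1.8   0.42 -1.38  1.73  0.07  1.03  2.41] err mm 0.0 deg 0.0
   [ 1.23  0.32 -0.89  1.42  0.15  1.51  0.04] err mm 0.0 deg 0.0
   [ 1.45  0.2  -1.21  1.72  0.18  1.35  1.45] err mm 0.0 deg 0.0
   [ 1.56 -0.14 -1.11  2.2  -0.33  0.61  1.91] err mm 0.0 deg 0.0
   [ 1.37  0.19 -1.02  2.25  0.3   0.37  1.38] err mm 0.0 deg 0.0
   [ 1.11  0.38 -0.83  2.04  0.52  0.45  1.19] err mm 0.0 deg 0.0
[ 2.26 -0.47 -1.47  1.78 -0.53  1.38  2.19]
[ 2.3  -0.46 -1.47  1.78 -0.57  1.34  2.31]
[ 2.35 -0.47 -1.47  1.79 -0.64  1.33  2.45]
[ 2.42 -0.5  -1.47  1.78 -0.74  1.34  2.6 ]
[ 2.46 -0.42 -1.47  1.79 -0.71  1.28  2.6 ]
[ 2.5  -0.23 -1.47  1.81 -0.58  1.17  2.6 ]
[ 1.81  0.33 -1.36  1.75  0.03  1.04  2.33]
[ 1.8   0.41 -1.36  1.73  0.06  1.02  2.42]
```

Emit:
servo_tool(
  motion=[
    [0, -0.01, 0.016, 0.003, -2.9, 1.1, -4.8],
    [0, -0.02, 0.031, 0.005, -5.7, 2.3, -9.6],
    [0, -0.031, 0.047, 0.008, -8.5, 3.4, -14.4],
    [0, -0.042, 0.062, 0.011, -11.4, 4.5, -19.2],
    [0, -0.052, 0.078, 0.013, -14.2, 5.7, -24],
    [0, -0.063, 0.094, 0.016, -17.1, 6.8, -28.7],
    [0, -0.073, 0.109, 0.019, -20, 8, -33.5],
    [0, -0.0835, 0.125, 0.0216, -22.8, 9.1, -38.3],
    [0, -0.0835, 0.125, 0.0216, -22.8, 9.1, -38.3],
    [0, -0.0835, 0.125, 0.0216, -22.8, 9.1, -38.3],
    [0, -0.0835, 0.125, 0.0216, -22.8, 9.1, -38.3],
  ],
)

```text
clock: 28.45
position: [0.5207, -0.3191, 0.2406]
ee_rot: [0.559, 0.8, 0.178, 0.123]
ft_force: [-0.7, 0.6, 1.1]
grip_width: -0.0
```

```bash
python3 - <<'E'
from nxt import *
print(q0.round(2),rel(W1),'W2',rel(W2))
run('x',[W2,poseY(D(-.1,.25),-19.1,0)]+Y)
run('y',[poseY(D(-.1,.25),-19.1,0)]+Y)
run('z',[poseY(D(-.06,.22),-19.1,10),poseY(D(-.09,.1),-19.1,20)]+Y[1:])
E
```

```text
[ 1.75  0.44 -1.32  1.69  0.11  1.04  2.4 ] ([-0.0006, -0.0011, 0.0001], [0.06, -0.15, 0.07]) W2 ([0.0158, 0.0146, -0.0697], [15.89, -22.71, 128.09])
x
   [ 1.21  0.31 -0.86  1.42  0.13  1.5   0.05] err mm 0.0 deg 0.0
   [ 1.42  0.18 -1.16  1.72  0.16  1.34  1.47] err mm 0.0 deg 0.0
   [ 1.52 -0.13 -1.07  2.2  -0.31  0.6   1.89] err mm 0.0 deg 0.0
   [ 1.34  0.18 -0.99  2.25  0.27  0.37  1.4 ] err mm 0.0 deg 0.0
   [ 1.09  0.37 -0.81  2.04  0.49  0.44  1.21] err mm 0.0 deg 0.0
y
   [ 1.44  0.19 -1.19  1.72  0.17  1.34  1.46] err mm 0.0 deg 0.0
   [ 1.54 -0.14 -1.09  2.2  -0.32  0.61  1.9 ] err mm 0.0 deg 0.0
   [ 1.36  0.19 -1.01  2.25  0.29  0.37  1.39] err mm 0.0 deg 0.0
   [ 1.11  0.37 -0.82  2.04  0.51  0.45  1.2 ] err mm 0.0 deg 0.0
z
   [ 1.47  0.16 -1.19  1.81  0.16  1.09  1.48] err mm 0.0 deg 0.0
   [ 1.56  0.09 -1.2   2.15  0.08  0.6   1.56] err mm 0.0 deg 0.0
   [ 1.4   0.2  -1.05  2.25  0.32  0.37  1.36] err mm 0.0 deg 0.0
   [ 1.13  0.38 -0.85  2.04  0.54  0.45  1.18] err mm 0.0 deg 0.0
```

The flip back to a healthy arm posture worked as simulated. I follow path "z" in.

```bash
python3 - <<'E'
from nxt import *
A=poseY(D(-.06,.22),-19.1,10);B=poseY(D(-.095,.1),-19.1,20);C=Y[1]
print(rel(A));print(rel(B,A));print(rel(C,A))
E
```

```text
([0.0869, 0.0066, 0.026], [14.43, -11.95, 37.48])
([-0.0, -0.0553, 0.1121], [-10.0, 0.0, 0.0])
([-0.0, -0.0605, 0.1701], [-14.0, 0.0, -0.0])
```

Emit:
servo_tool(
  motion=[
    [0, 0.015, 0.001, 0.004, 2.4, -2, 6.2],
    [0, 0.03, 0.002, 0.009, 4.8, -4, 12.5],
    [0, 0.045, 0.003, 0.013, 7.2, -6, 18.7],
    [0, 0.06, 0.005, 0.018, 9.6, -8, 25],
    [0, 0.073, 0.006, 0.022, 12, -10, 31.2],
    [0, 0.0869, 0.0066, 0.026, 14.43, -11.95, 37.48],
    [0, 0.0869, 0.0066, 0.026, 14.43, -11.95, 37.48],
    [0, 0.0869, 0.0066, 0.026, 14.43, -11.95, 37.48],
  ],
)

```text
clock: 29.45
position: [0.5061, -0.2338, 0.2205]
ee_rot: [0.811, 0.578, 0.05, 0.073]
ft_force: [-0.3, -0.1, 0.4]
grip_width: -0.0
```

Emit:
servo_tool(
  motion=[
    [0, 0, -0.014, 0.028, -2.5, 0, 0],
    [0, 0, -0.028, 0.056, -5, 0, 0],
    [0, 0, -0.042, 0.084, -7.5, 0, 0],
    [0, 0, -0.055, 0.112, -10, 0, 0],
    [0, 0, -0.057, 0.13, -11.5, 0, 0],
    [0, 0, -0.059, 0.15, -13, 0, 0],
    [0, 0, -0.0605, 0.165, -14, 0, 0],
    [0, 0, -0.0605, 0.17, -14, 0, 0],
    [0, 0, -0.0605, 0.17, -14, 0, 0],
  ],
)

```text
clock: 30.58
position: [0.478, -0.224, 0.042]
ee_rot: [0.797, 0.567, 0.12, 0.17]
ft_force: [-0.8, -0.4, 0.7]
grip_width: -0.001
```

```bash
cat > pw.py <<'E'
from h import *
a=np.radians(-19.1);ex=np.array([np.cos(a),np.sin(a),0]);o=np.array([.5635,-.2513,0]);ey=np.array([-ex[1],ex[0],0])
T=tool();d=T[:3,3]-o;f=monitor.get_obs()['ft_force']
print('tcp dock',(d@ex).round(4),(d@ey).round(4),d[2].round(4),'F',(f@ex).round(1),(f@ey).round(1),f[2].round(1))
for x in (-.06,-.03,-.015,-.01): print(x,rel(poseY(o+x*ex+.0015*ey+[0,0,.042],-19.1,24)))
print(monitor.get_obs()['joint_pos'].round(2))
E
python3 pw.py
```

```text
tcp dock -0.0897 -0.0022 0.042 F -0.6 -0.7 0.7
-0.06 ([0.0037, 0.0271, 0.0121], [0.05, 0.09, 0.05])
-0.03 ([0.0037, 0.0545, 0.0244], [0.05, 0.09, 0.05])
-0.015 ([0.0037, 0.0682, 0.0305], [0.05, 0.09, 0.05])
-0.01 ([0.0037, 0.0728, 0.0325], [0.05, 0.09, 0.05])
[ 1.34  0.22 -1.01  2.23  0.44  0.41  1.24]
```

Emit:
servo_tool(
  motion=[
    [0, 0.0032, 0.0091, 0.0041, 0, 0, 0],
    [0, 0.0032, 0.0183, 0.0081, 0, 0, 0],
    [0, 0.0032, 0.0238, 0.0106, 0, 0, 0],
    [0, 0.0032, 0.0256, 0.0114, 0, 0, 0],
    [0, 0.0032, 0.0274, 0.0122, 0, 0, 0],
    [0, 0.0032, 0.0293, 0.013, 0, 0, 0],
    [0, 0.0032, 0.0311, 0.0138, 0, 0, 0],
    [0, 0.0032, 0.0329, 0.0147, 0, 0, 0],
    [0, 0.0032, 0.0347, 0.0155, 0, 0, 0],
    [0, 0.0032, 0.0366, 0.0163, 0, 0, 0],
    [0, 0.0032, 0.0384, 0.0171, 0, 0, 0],
    [0, 0.0032, 0.0402, 0.0179, 0, 0, 0],
    [0, 0.0032, 0.0421, 0.0187, 0, 0, 0],
    [0, 0.0032, 0.0439, 0.0195, 0, 0, 0],
  ],
)

```text
clock: 32.33
position: [0.5234, -0.2359, 0.0411]
ee_rot: [0.797, 0.568, 0.119, 0.169]
ft_force: [-6.0, 3.0, 4.4]
grip_width: 0.001
```

```bash
python3 pw.py
```

```text
tcp dock -0.0429 0.0015 0.0411 F -6.6 0.8 4.4
-0.06 ([0.0, -0.0153, -0.0077], [-0.08, 0.1, 0.07])
-0.03 ([0.0, 0.0122, 0.0044], [-0.08, 0.1, 0.07])
-0.015 ([0.0, 0.0259, 0.0105], [-0.08, 0.1, 0.07])
-0.01 ([0.0, 0.0304, 0.0126], [-0.08, 0.1, 0.07])
[ 1.19  0.32 -0.91  2.12  0.58  0.46  1.12]
```

Emit:
servo_tool(
  motion=[
    [0, 0, 0.0018, 0.0002, 0, 0, 0],
    [0, 0, 0.0037, 0.001, 0, 0, 0],
    [0, 0, 0.0055, 0.0016, 0, 0, 0],
    [0, 0, 0.0073, 0.0025, 0, 0, 0],
    [0, 0, 0.0092, 0.0033, 0, 0, 0],
    [0, 0, 0.011, 0.0041, 0, 0, 0],
    [0, 0, 0.0128, 0.0049, 0, 0, 0],
    [0, 0, 0.0146, 0.0057, 0, 0, 0],
    [0, 0, 0.0165, 0.0065, 0, 0, 0],
    [0, 0, 0.0183, 0.0073, 0, 0, 0],
  ],
)

```text
clock: 33.58
position: [0.5415, -0.2427, 0.0414]
ee_rot: [0.797, 0.568, 0.119, 0.169]
ft_force: [-8.8, 1.5, 0.4]
grip_width: -0.002
```

```bash
python3 pw.py; python3 - <<'E'
from h import *
a=np.radians(-19.1);ex=np.array([np.cos(a),np.sin(a)]);ey=np.array([-ex[1],ex[0]])
P,d=eyes.camera('top');cv2.imwrite('pics/t6.png',cv2.resize(P[110:250,400:540],None,fx=4,fy=4,interpolation=cv2.INTER_CUBIC))
W=deproj('top',d).reshape(-1,3);q=W[:,:2]-[.5635,-.2513];X=q@ex;Y=q@ey;Z=W[:,2]
k=(abs(Z-.16)<.006)&(abs(Y)<.04)&(abs(X)<.05);print('bar',np.median(Z[k]),np.percentile(X[k],[3,97]),np.percentile(Y[k],[3,97]),k.sum())
E
```

```text
tcp dock -0.0236 0.001 0.0414 F -8.8 -1.4 0.4
-0.06 ([0.0005, -0.033, -0.0152], [-0.15, 0.13, 0.03])
-0.03 ([0.0005, -0.0056, -0.0031], [-0.15, 0.13, 0.03])
-0.015 ([0.0005, 0.0081, 0.003], [-0.15, 0.13, 0.03])
-0.01 ([0.0005, 0.0127, 0.005], [-0.15, 0.13, 0.03])
[ 1.15  0.36 -0.88  2.07  0.61  0.48  1.1 ]
bar 0.16040367208868367 [0.00473173 0.01969781] [-0.02629784  0.02549429] 165
```

View pics/t6.png

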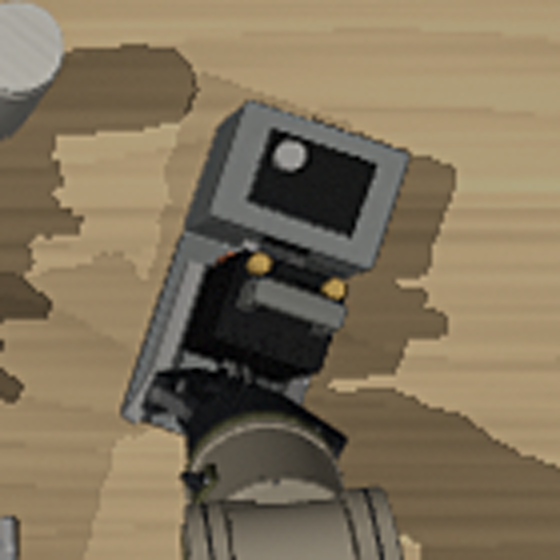

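The top view shows the battery upright between the rails at (270,310), just reaching the plate. I keep pushing at about 1 mm per row.

Emit:
servo_tool(
  motion=[
    [0, 0, 0.0009, 0.0002, 0, 0, 0],
    [0, 0, 0.0018, 0.0006, 0, 0, 0],
    [0, 0, 0.0027, 0.001, 0, 0, 0],
    [0, 0, 0.0037, 0.0014, 0, 0, 0],
    [0, 0, 0.0046, 0.0018, 0, 0, 0],
    [0, 0, 0.0055, 0.0022, 0, 0, 0],
    [0, 0, 0.0064, 0.0026, 0, 0, 0],
    [0, 0, 0.0073, 0.003, 0, 0, 0],
    [0, 0, 0.0082, 0.0034, 0, 0, 0],
  ],
)

```text
clock: 34.75
position: [0.5498, -0.2456, 0.0416]
ee_rot: [0.797, 0.567, 0.119, 0.169]
ft_force: [-7.8, 2.1, -1.9]
grip_width: 0.001
```

Emit:
servo_tool(
  motion=[
    [0, 0, 0.0009, 0.0004, 0, 0, 0],
    [0, 0, 0.0018, 0.0008, 0, 0, 0],
    [0, 0, 0.0018, 0.0008, 0, 0, 0],
  ],
)

```text
clock: 35.12
position: [0.5518, -0.2462, 0.0417]
ee_rot: [0.797, 0.568, 0.119, 0.169]
ft_force: [-6.7, 0.6, -2.1]
grip_width: -0.001
```

```bash
python3 pw.py
```

```text
tcp dock -0.0127 0.001 0.0417 F -6.5 -1.7 -2.1
-0.06 ([0.0005, -0.0431, -0.0194], [-0.14, 0.12, 0.03])
-0.03 ([0.0005, -0.0157, -0.0073], [-0.14, 0.12, 0.03])
-0.015 ([0.0005, -0.002, -0.0012], [-0.14, 0.12, 0.03])
-0.01 ([0.0005, 0.0026, 0.0008], [-0.14, 0.12, 0.03])
[ 1.13  0.38 -0.87  2.05  0.62  0.49  1.09]
```

Not at the stop yet. I continue in small steps until the force rises.

Emit:
servo_tool(
  motion=[
    [0, 0, 0.0009, 0.0004, 0, 0, 0],
    [0, 0, 0.0018, 0.0008, 0, 0, 0],
    [0, 0, 0.0018, 0.0008, 0, 0, 0],
  ],
)

```text
clock: 35.5
position: [0.5522, -0.2465, 0.0411]
ee_rot: [0.797, 0.568, 0.118, 0.168]
ft_force: [-21.3, 6.1, 11.6]
grip_width: 0.003
```

Emit:
servo_tool(
  motion=[
    [0, 0, 0.0009, 0.0004, 0, 0, 0],
    [0, 0, 0.0014, 0.0006, 0, 0, 0],
    [0, 0, 0.0014, 0.0006, 0, 0, 0],
  ],
)

```text
clock: 35.88
position: [0.5525, -0.2466, 0.0409]
ee_rot: [0.797, 0.568, 0.117, 0.168]
ft_force: [-34.9, 11.5, 25.5]
grip_width: -0.001
```

Emit:
servo_tool(
  motion=[
    [0, 0, -0.003, -0.0013, 0, 0, 0],
    [0, 0, -0.01, -0.0045, 0, 0, 0],
    [0, 0, -0.025, -0.011, 0, 0, 0],
    [0, 0, -0.045, -0.02, 0, 0, 0],
    [0, 0, -0.06, -0.027, 0, 0, 0],
    [0, 0, -0.06, -0.045, 0, 0, 0],
    [0, 0, -0.05, -0.075, 0, 0, 0],
    [0, 0, -0.04, -0.11, 0, 0, 0],
    [0, 0, -0.04, -0.13, 0, 0, 0],
    [0, 0, -0.04, -0.13, 0, 0, 0],
  ],
)

```text
clock: 37.12
position: [0.4728, -0.2193, 0.1471]
ee_rot: [0.796, 0.567, 0.119, 0.173]
ft_force: [0.2, -0.5, -0.6]
grip_width: 0.002
```

```bash
python3 - <<'E'
from h import *
print(monitor.get_obs()['ft_force'].round(1),tool()[:3,3].round(3))
a=np.radians(-19.1);ex=np.array([np.cos(a),np.sin(a)]);ey=np.array([-ex[1],ex[0]])
P,d=eyes.camera('top');Wt=deproj('top',d);s,ds=eyes.camera('scene');p,Ww,T=wrist('pics/w7.png')
for n,W in (('top',Wt),('scene',deproj('scene',ds)),('wrist',Ww)):
    W=W.reshape(-1,3);q=W[:,:2]-[.5635,-.2513];X=q@ex;Y=q@ey;Z=W[:,2]
    k=(abs(Z-.16)<.006)&(abs(Y)<.04)&(X>-.03)&(X<.07);print(n,'bar',np.median(Z[k]),np.percentile(X[k],[3,97]).round(4),np.percentile(Y[k],[3,97]).round(4),k.sum())
    k=(Z>.045)&(Z<.105)&(X>-.02)&(X<.01)&(abs(Y)<.03)
    if k.sum()>40:
        c=np.linalg.lstsq(np.c_[Y[k],Z[k]-.07,np.ones(k.sum())],X[k],rcond=None)[0];print('  front face X',c.round(4),k.sum())
n=np.array([-.4226,0,.9063]);a0=deproj('top',np.load('top.npy'));D=(Wt@n-a0@n)[115:218,220:372]
dm=cv2.medianBlur((np.clip(128+D*2000,0,255)).astype(np.uint8),3)
out=np.vstack([cv2.resize(P[110:225,220:500],None,fx=2.6,fy=2.6,interpolation=2),cv2.resize(cv2.applyColorMap(dm,cv2.COLORMAP_JET),(728,270),interpolation=0)])
cv2.imwrite('pics/end.png',out)
E
```

```text
[ 0.2 -0.5 -0.6] [ 0.473 -0.219  0.147]
top bar 0.160463140375962 [0.0158 0.0308] [-0.0261  0.026 ] 162
  front face X [ 0.0023  0.0005 -0.0061] 91
scene bar 0.15911930955304965 [0.0205 0.0346] [-0.0267  0.0303] 51
  return _methods._mean(a, axis=axis, dtype=dtype,
  ret = ret.dtype.type(ret / rcount)
Traceback (most recent call last):
IndexError: index -1 is out of bounds for axis 0 with size 0
```

```bash
python3 - <<'E'
from h import *
P,d=eyes.camera('top');Wt=deproj('top',d)
n=np.array([-.4226,0,.9063]);a0=deproj('top',np.load('top.npy'));D=(Wt@n-a0@n)[115:218,220:372]
dm=cv2.medianBlur((np.clip(128+D*2000,0,255)).astype(np.uint8),3)
cv2.imwrite('pics/end.png',np.vstack([cv2.resize(P[110:225,220:500],(728,299),interpolation=2),cv2.resize(cv2.applyColorMap(dm,cv2.COLORMAP_JET),(728,270),interpolation=0)]))
E
```

```text
(no output)
```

View pics/end.png

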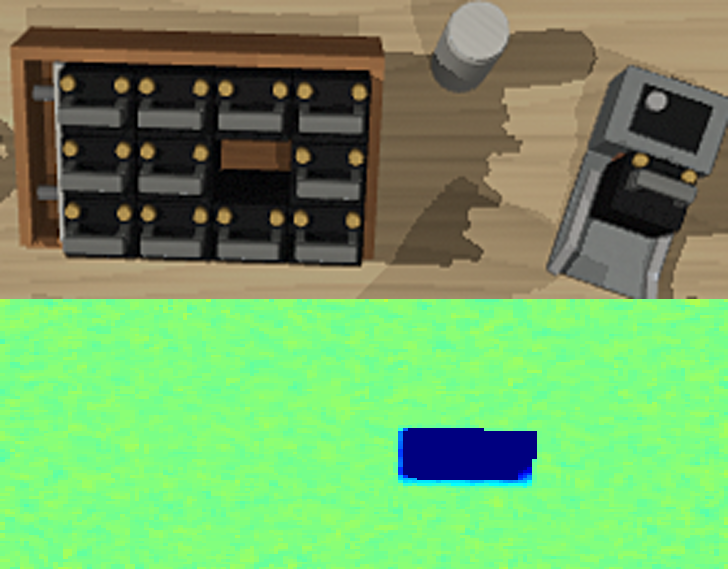

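The end picture shows only the short battery's place empty, at (255,165). All the tall ones are unmoved, the can is where it was, and the battery is seated against the plate at (645,195). The hand is clear, so I hand in.

```bash
python3 -c "
from workcell import ticket,monitor
print(monitor.get_obs()['clock']);print(ticket.hand_in())"
```

```text
37.325
the job is handed in; nothing more can be done
None
```

I pulled the short battery out of the crate by its grip, stood it upright between the dock rails and pushed it low on its front face until the plate stopped. I then backed the hand clear and handed in at 37.3 s; the hand-in reports no verdict.

**Plate:** I judged it home from the push force, which rose from about 7 N to about 35 N over roughly 1 mm. The plate's travel itself was not measured.

**Battery:** The grip bar stands at dock x of about 23 mm by the top camera and 27.5 mm by the scene camera; seated should be about 27 mm. It is within about 2 mm of the midline. The bar top is at z 0.160, and the front face fitted as vertical.

**Other things:** A before/after depth comparison of the crate from the top camera shows only the empty place changed, so the taller batteries did not visibly move. The can looks unmoved in the last top view, and the hand never went near the wrench, though I did not measure either.

**Problems and disagreements:**
- My first push pose, tilted 50°, ran into joint limits. I recovered and pushed at 24° with the hand turned 90°.
- The last wrist-camera check found no points on the battery, so the cameras' 4.5 mm disagreement in dock x was not settled.

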